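Pull the extraction vent flap shut with the hook pole and bed it on its seal

ROBOT

A 6-joint arm with a two-finger parallel gripper is mounted at the origin on a cart in front of the work surface, level with it; the furniture and walls round the work are solid. World frame = base frame: x ahead of the robot, y to its left, z up, the work surface at z = 0. Lengths are in m, angles in rad, forces in N, time in s.
With the tool pointing down it reaches from about 0.3 to 0.875 m from the base axis. Payload 6.4 kg.
Tool frame: the origin (TCP) lies between the finger pads; the fingertips stand 11 mm ahead of it and the grasp point (between the pads) lies 8 mm behind it (ctrl.tcp_to_tips is the y of the fingertips in the tool frame, in m); y points along the fingers, x is the direction in which the jaws open and shut, and the axes are right-handed (so a half turn about y gives the same grasp; the last joint's range is limited). The gripper opens to 85 mm and grips with 20 to 120 N. Pads are 22 mm wide; open, the fingers measure 114 mm over their backs; the gripper's body (76 mm by 85 mm) begins 54 mm behind the grasp point. The pads swing forward as they close: fully open they stand 13 mm farther back than shut.
Start: joints at [1.088, 0.181, 1.607, -0, 1.354, -0.206], TCP at [0.157, 0.553, 0.242] pointing down, gripper open.
Joint ranges: [-2.99, 2.99], [-0.89, 2.07], [0.3, 2.58], [-1.14, 4.28], [0, 2.63], [-3.12, 3.12]. Speed limits (rad/s): [2.57, 2.57, 3.01, 3.14, 3.14, 3.14].

INTERFACE

Orientations are given as a unit quaternion [w, x, y, z].
In Python, from bench import ctrl gives the robot as it stands.
- The arm moves only by the tool apply_moves, never from a script. Its argument "plan" is text: rows parted by semicolons, each of 7 numbers parted by spaces: the shift along the tool's x, y, z each as a share of 0.05 m, from -1 to 1, then the turn, a rotation vector about the tool's x, y, z each as a share of 0.12 rad, from -1 to 1, then the opening, from 0 (shut) to 1 (fully open). In form: dx dy dz wx wy wz claw; .... A call has exactly 5 rows; each row shifts and turns the commanded pose from where the row before left it, along the tool's axes as they then stand; what a row does not reach is not made up. A row lasts 1/10 s, in which the tool goes at most 50 mm and 8.59 degrees, less where a joint would pass 70% of its speed; a pose out of reach is approached as far as the arm can. A call with a number of a shift or a turn outside -1 to 1 is refused whole. A call with a gripper value outside its range is refused whole. The fingers move at their own pace and stop on an object; the grip force is fixed at half the most. Time passes only in rows, so rows that do not move let the fingers close, or fill a call up. It gives the time, the measured TCP pose, the force and the opening at its end, in the units of the state.
- ctrl.get_obs(): the state, without advancing time (a new reading comes with each control period).
- ctrl.camera(name): name is "side" or "top"; returns the picture (384x512x3 uint8, red, green, blue); there is no depth.
- ctrl.get_calibration(name): a dict with "intrinsics" (3x3 intrinsics, pixels), "R" (3x3) and "t" (3): a world point X has camera coordinates R X + t. Camera axes: x right, y down, z forward; pixel columns grow to the right and rows downward; lengths in m; the calibration is good to about 2 mm. A picture is of the moment at which its call begins. get_calibration takes no time and is no camera call.
- ctrl.hand_in(): hands the job in, once; it reports no verdict.
Trained networks look in the newest picture that a camera, given by its name, has taken for a name from the list of things; names that differ only in an ending like _2 or _b are one class to them, and where a whole thing is asked for, a point or a joint stands for the part that bears it (a point fixed in the world has none). Each returns a list of dicts, best first, with "score" (0 to 1); they miss things now and then, are a little off and sometimes report something else, mostly with a low value. They report only what shows in the picture. A call takes as long as a camera call.
- ctrl.recognise(camera, target): "point" ([x, y, z] in m, in world coordinates, good to about 4 mm: the middle of the surface that is visible of it).
The state is a dict: "time_s": time; "q": joint angles; "dq": joint speeds; "joint_efforts": joint torques, N m; "eef_pos": TCP position; "eef_rot": TCP orientation; "wrist_force": force on the tool from outside, world axes, zero at the start; "torque": the same for the moment, N m; "opening": opening from 0.0 (shut) to 1.0 (fully open).
Only numpy, scipy, OpenCV 4.12 (cv2) and the standard library are available. Lean on these libraries where they do the work, as an engineer would, in place of code of your own. Each camera call takes 0.05 s, during which the arm holds its last target.

TASK

Take the hook pole from its cradle, hook its pin into the brass ring eye up on the open vent flap and pull the flap shut past its click catch; bed it on its seal with a steady pull of about 15 newtons (10 at least, never over 20) for half a second, so that it stays shut by itself. Touch the flap with the pole only. Then unhook the pole and lay it back in its cradle the way it lay, leaving the other things on the bench alone.

Things in the scene. Friction and masses are not known exactly. Their poses are not given: they have to be found in the camera images.
- vent: Grey extraction intake box, fixed, 147 deep x 200 wide x 302 mm high (hose spigot on top to 323). Origin: at bench level, mid-width, below the shut flap's front face; the casing front is 22 mm nearer the robot, its window frame up to 32. x points into the box, away from the robot, y left, z up. Its upper part is hollow, with a front window 142 mm wide, z = 145 to 263 mm, behind which the flap swings.
- vent_flap (a joint): Aluminium flap 150 wide x 118 high x 4 mm, hinged at its bottom edge, in rad: about 0 = upright and shut, positive = leaning back into the box (starts 0.55 to 0.9, stays where left). Near shut but not in its catch, a weak spring swings it open again to 0.3 or more. Where shut is differs by box: the window frame it meets sits up to 11 mm in or out, unmeasured (-0.12 to 0.12 rad).
- eye (a point): Centre of the brass ring eye on the flap's front. Ring of 5 mm wire, inner diameter 22, outer 32 mm; the ring's axis is y (along the hinge), so the pin goes in sideways, from the right toward +y. In the flap's frame (origin on the hinge, z up the flap, x into the box when shut) it lies at (-28, 0, 80) mm and swings with the flap, whose axes it has.
- pole: Hook pole, 0.16 kg, 300 mm: square orange handle 16 x 16 x 140 mm, then a steel rod, diameter 8, length 155 mm, ending in a pin of diameter 8 mm bent square to the side. Origin on the axis where handle meets rod; x along the rod to the hook, y the way the pin points, z up as it lies in the cradle. Handle from x = -140 to 0 mm; grip it between x = -70 and -10, across y, from above.
- pole_hook (a point): Point on the pin's axis, 17 mm out from the rod's axis, at (155, 17, 0) mm of the pole. The pin reaches from the rod's axis to 34 mm out.
- cradle: Wooden two-post cradle, fixed, base 250 x 64 mm, 125 mm high. Origin at bench level; axes as the pole's when it rests there (x to the hook end). Posts 14 mm thick at x = -115 (open-topped slot 23 mm wide for the handle, floor z = 100 mm) and x = 85 mm (slot 14 mm wide for the rod, floor z = 104 mm); the slot mouths flare outward.
- cradle_top (a point): Where the pole's origin lies when the pole rests in the cradle: 108 mm above the cradle's origin. Axes as the cradle.
- hex_driver: Bystander: hex driver with red handle, 170 mm long, 23 mm thick, lying on the bench. Origin under its middle.
- tape_roll: Bystander: roll of masking tape, 105 mm diameter, 24 mm high, lying flat. Origin under its middle.
- vice_insert: Bystander: grey block 50 x 24 x 46 mm standing on the bench. Origin under its middle.
- hinge (a point): Middle of the flap's hinge line, which lies along y, at (0, 0, 155) mm of the vent; axes as the vent. By feel: a spring roller catch at the flap's top resists the last 10 mm; the pull at the eye rises to about 3 to 7 N, falls as the catch clicks over, then rises steeply as the flap meets hard rubber pads on the frame: hold it there at about 15 N for half a second.

How it is judged:
By the outcome, as a careful person would: the job done as asked, in the order asked, and still so for the second after the job is handed in, with the robot touching nothing.
It also fails if it takes over 72 s, if anything falls off the work surface, if the arm or the gripper's body presses on something with over 40 N, if the wrist force passes 120 N, or if a joint passes its speed limit or range.

## Working session

There is one attempt and no reset: what is moved stays moved. The work goes in short steps, Python scripts to look and compute and a tool call to move; the robot and the scene stay as the last step left them, time stands still between calls to the robot, and variables do not carry over. Pictures are saved under pics/ and viewed, and the job is handed in when it is done.

Besides the shell and the picture viewer there is one more tool, called after ">>>" as name(argument=value, ...) on one line, values as JSON. apply_moves: Moves the arm, as the interface text tells. Shift numbers are shares of 0.05 m and turn numbers shares of 0.12 rad, none past 1 either way. Its arguments: {"type":"object","properties":{"plan":{"type":"string"}},"required":["plan"]}

```bash
ls; mkdir -p pics; python3 - <<'E'
from bench import ctrl
import cv2
o=ctrl.get_obs()
for k,v in o.items(): print(k,v)
print(ctrl.tcp_to_tips)
for c in("side","top"):
    im=ctrl.camera(c); cv2.imwrite(f"pics/{c}0.png",im[:,:,::-1])
    k=ctrl.get_calibration(c); print(c,k)
    for n in ["vent","vent_flap","eye","pole","pole_hook","cradle","hex_driver","tape_roll","vice_insert"]:
        try: print(n,ctrl.recognise(c,n)[:2])
        except Exception as e: print(n,e)
E
```

```text
pics
time_s 0.0
q [ 1.08771083e+00  1.81560282e-01  1.60804297e+00 -2.07358315e-06
  1.35385117e+00 -2.06285275e-01]
dq [ 0.00219516 -0.00047856 -0.00055334  0.00094918  0.00123288  0.00071439]
joint_efforts [-1.33569578e-03 -4.44884634e+01 -3.51330221e+01 -3.37648898e-04
  9.01430467e-03  3.50908316e-06]
eef_pos [0.15684163 0.55260571 0.24135646]
eef_rot [-0.56391656  0.56447944  0.42564455 -0.42683462]
wrist_force [-0.15680576  0.38816841  0.56318422]
torque [ 0.0312306  -0.02223243 -0.01117366]
opening 1.0015222616390833
0.011
side {'intrinsics': array([[405.87495886,   0.        , 255.08334551],
       [  0.        , 405.87495886, 194.63654143],
       [  0.        ,   0.        ,   1.        ]]), 'R': array([[ 0.61728229, -0.78664061,  0.01261421],
       [-0.6857478 , -0.54583171, -0.48147451],
       [ 0.38563264,  0.28855552, -0.87636932]]), 't': array([-0.28437247,  0.47913754,  1.02844817])}
vent [{'point': [0.6558, -0.1386, 0.3016], 'score': 0.74}, {'point': [0.4479, -0.0205, 0.1113], 'score': 0.63}]
vent_flap [{'point': [0.6596, -0.1309, 0.1759], 'score': 0.85}, {'point':
[... 860 characters left out ...]
t': [0.666, -0.1163, 0.3043], 'score': 0.75}]
vent_flap [{'point': [0.6101, 0.0737, 0.0222], 'score': 0.58}, {'point': [0.659, -0.1396, 0.1751], 'score': 0.52}]
eye [{'point': [0.658, -0.1367, 0.1694], 'score': 0.57}]
pole []
pole_hook [{'point': [0.4507, -0.0088, 0.1102], 'score': 0.82}, {'point': [0.6083, 0.0745, 0.0204], 'score': 0.36}]
cradle [{'point': [0.447, -0.0445, 0.0127], 'score': 0.73}, {'point': [0.6615, -0.1141, 0.306], 'score': 0.16}]
hex_driver [{'point': [0.4452, -0.0166, 0.1141], 'score': 0.63}, {'point': [0.6103, 0.0754, 0.0213], 'score': 0.47}]
tape_roll []
vice_insert [{'point': [0.6585, -0.1393, 0.1744], 'score': 0.68}, {'point': [0.379, 0.2198, 0.0499], 'score': 0.62}]
```

View pics/side0.png

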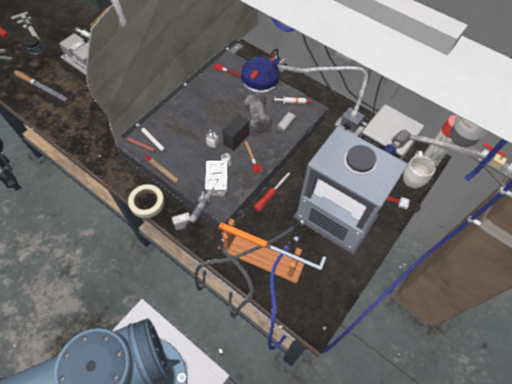

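View pics/top0.png

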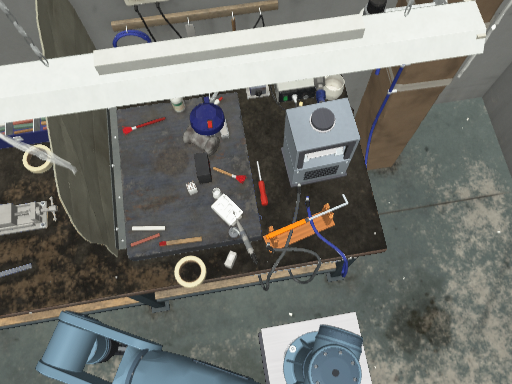

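```bash
python3 - <<'E'
import cv2
a=cv2.imread("pics/side0.png")[130:330,180:420]; cv2.imwrite("pics/s0z.png",cv2.resize(a,None,fx=3.3,fy=3,interpolation=cv2.INTER_CUBIC)[:600,:800])
a=cv2.imread("pics/top0.png")[90:290,220:400]; cv2.imwrite("pics/t0z.png",cv2.resize(a,None,fx=3,fy=3,interpolation=cv2.INTER_CUBIC))
E
```

```text
(no output)
```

View pics/s0z.png

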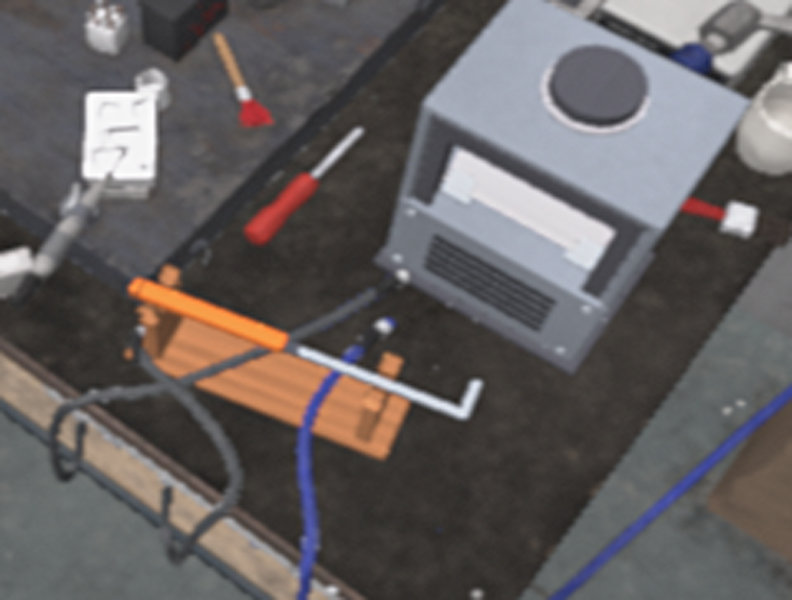

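View pics/t0z.png

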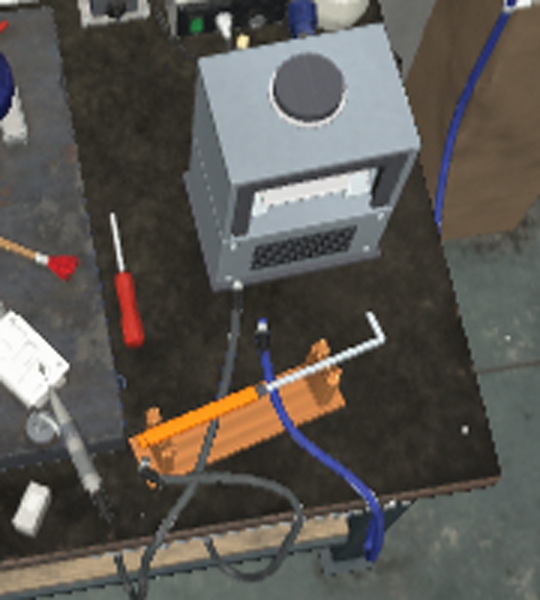

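```bash
python3 - <<'E'
import cv2
a=cv2.imread("pics/side0.png")[125:260,290:410]; cv2.imwrite("pics/s0v.png",cv2.resize(a,None,fx=4.4,fy=4.4,interpolation=cv2.INTER_CUBIC))
a=cv2.imread("pics/side0.png")[165:225,300:380]; cv2.imwrite("pics/s0w.png",cv2.resize(a,None,fx=10,fy=10,interpolation=cv2.INTER_NEAREST))
a=cv2.imread("pics/top0.png")[90:195,275:365]; cv2.imwrite("pics/t0v.png",cv2.resize(a,None,fx=5.5,fy=5.5,interpolation=cv2.INTER_CUBIC))
a=cv2.imread("pics/top0.png")[135:190,285:365]; cv2.imwrite("pics/t0w.png",cv2.resize(a,None,fx=10,fy=10,interpolation=cv2.INTER_NEAREST))
E
```

```text
(no output)
```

View pics/s0v.png

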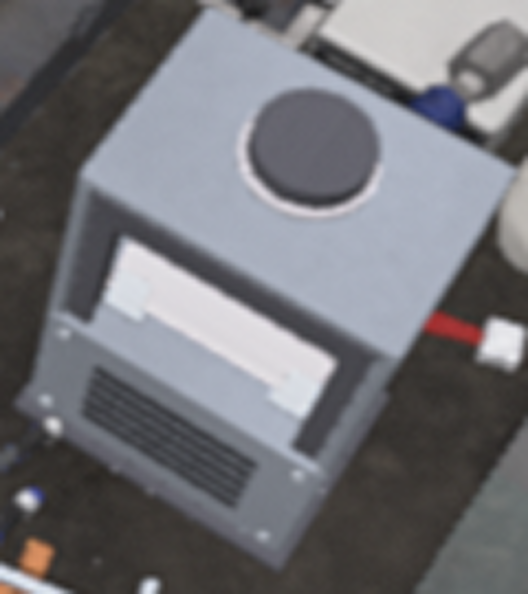

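View pics/s0w.png

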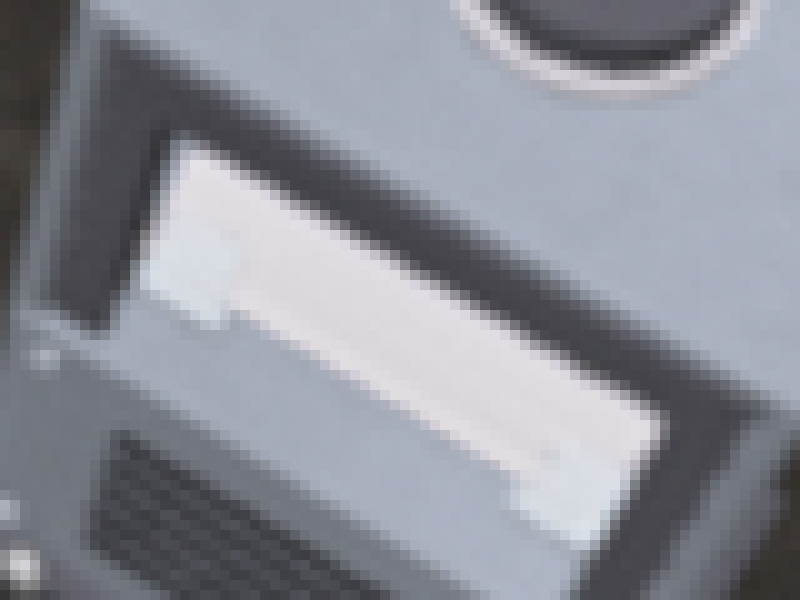

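View pics/t0v.png

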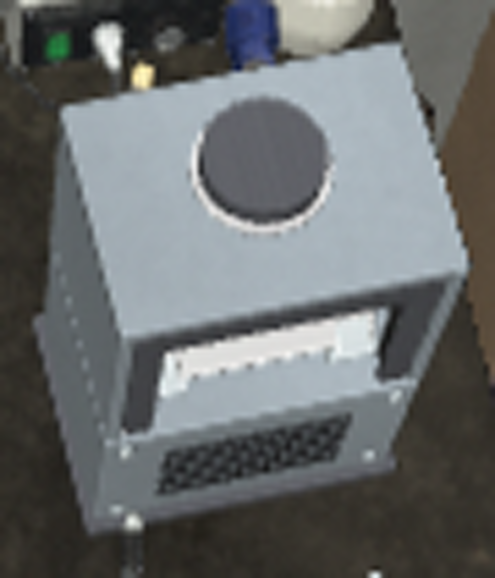

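View pics/t0w.png

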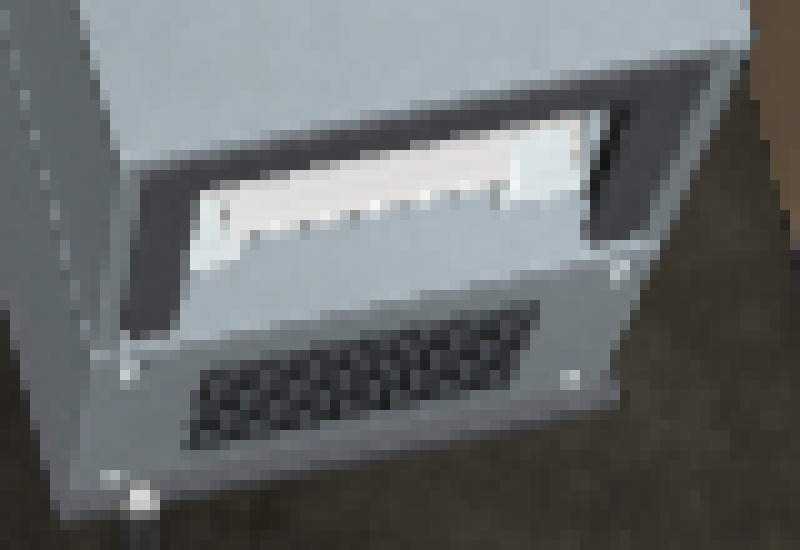

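```bash
cat > h.py <<'E'
import numpy as np
from bench import ctrl
from scipy.optimize import least_squares
from scipy.spatial.transform import Rotation as Rot
K={c:ctrl.get_calibration(c) for c in("side","top")}
def proj(c,P):
    k=K[c]; X=np.atleast_2d(P)@k["R"].T+k["t"]; u=X@k["intrinsics"].T; return u[:,:2]/u[:,2:]
def cam(c): return -K[c]["R"].T@K[c]["t"]
def place(p,L):
    x,y,z,a=p; c,s=np.cos(a),np.sin(a); L=np.atleast_2d(L)
    return np.c_[x+c*L[:,0]-s*L[:,1],y+s*L[:,0]+c*L[:,1],z+L[:,2]]
def fit(L,obs,p0,fz=None):
    L=np.array(L,float)
    def f(p):
        q=np.r_[p[:2],p[2] if fz is None else fz,p[-1]]
        return np.concatenate([(proj(c,place(q,L[i]))-o).ravel() for c,(i,o) in obs.items()])
    r=least_squares(f,p0); return r.x,f(r.x).reshape(-1,2)
E
python3 - <<'E'
from h import *
print(cam("side"),cam("top"))
L=np.array([[125,100,302],[-22,100,302],[-22,-100,302],[125,-100,302]])/1e3
obs={"side":([0,1,2,3],np.array([[336.6,127.3],[308.6,164.1],[380.9,206.4],[407,164.1]])),
"top":([0,3,2,1],np.array([[286.3,109.6],[347.7,98.2],[359.9,138.7],[297.2,151.5]]))}
p,r=fit(L,obs,[.65,-.13,0],0.0); print("vent",p,r.round(1).tolist())
p,r=fit(L,obs,[.65,-.13,0,0]); print("vent free z",p)
L=np.array([[-140,0,0],[0,0,0],[155,0,0],[155,34,0]])/1e3
obs={"side":([0,1,2,3],np.array([[220.3,225.7],[267.9,245],[320.9,267.3],[324.5,257.3]])),
"top":([0,1,2,3],np.array([[265,236],[308.3,219.3],[346.7,203.3],[344,195]]))}
p,r=fit(L,obs,[.45,0,-1.5],.108); print("pole",p,r.round(1).tolist())
p,r=fit(L,obs,[.45,0,.108,-1.5]); print("free z",p)
E
```

```text
[ 0.10750242 -0.25893487  1.13558006] [0.07476483 0.15453592 1.55805761]
vent [ 0.64578835 -0.13213493  0.0489248 ] [[0.6, -1.0], [-1.3, 0.9], [-0.1, 1.1], [1.0, 0.1], [-1.0, -0.3], [-0.4, -1.0], [0.7, -0.0], [-0.6, 0.2]]
vent free z [ 0.64670494 -0.13214889 -0.00156704  0.04896802]
pole [ 0.456782   -0.04294641 -1.33909002] [[0.7, -0.4], [-0.7, 0.4], [0.1, 1.6], [0.9, 0.4], [0.9, 0.4], [-3.2, 0.8], [0.6, -0.7], [-1.2, -1.3]]
free z [ 0.45474326 -0.04315376  0.11455379 -1.3393671 ]
```

```bash
cat > ov.py <<'E'
from h import *
import cv2,sys
def draw(im,c,segs,s,off):
    for P,col in segs:
        u=(proj(c,P)-off+0.5)*s-0.5
        cv2.polylines(im,[np.round(u*8).astype(int).reshape(-1,1,2)],False,col,1,cv2.LINE_AA,3)
V=np.array([.6458,-.1321,0,.049]); 
def flap(th,pts):
    pts=np.atleast_2d(pts)/1e3; c,s=np.cos(th),np.sin(th)
    return np.c_[pts[:,0]*c+pts[:,2]*s,pts[:,1],.155-pts[:,0]*s+pts[:,2]*c]
E
python3 - <<'E'
from ov import *
for c,(x0,y0,w,h) in {"side":(290,155,110,75),"top":(280,120,90,75)}.items():
    for th in(.55,.75,.9):
        im=cv2.imread(f"pics/{c}0.png")[y0:y0+h,x0:x0+w]; s=7
        im=cv2.resize(im,None,fx=s,fy=s,interpolation=cv2.INTER_CUBIC)
        segs=[]
        for xf in(-.022,):
            segs.append((place(V,np.array([[xf*1e3,71,145],[xf*1e3,71,263],[xf*1e3,-71,263],[xf*1e3,-71,145],[xf*1e3,71,145]])/1e3),(0,0,255)))
        segs.append((place(V,flap(th,[[0,75,0],[0,75,118],[0,-75,118],[0,-75,0],[0,75,0]])),(0,255,0)))
        a=np.linspace(0,6.3,30)
        segs.append((place(V,flap(th,np.c_[-28+16*np.cos(a),0*a,80+16*np.sin(a)])),(255,0,255)))
        draw(im,c,segs,s,np.array([x0,y0])); cv2.imwrite(f"pics/ov_{c}_{int(th*100)}.png",im)
a=[cv2.imread(f"pics/ov_{c}_75.png") for c in("side","top")]
for c,i in zip(("side","top"),a): print(i.shape)
E
```

```text
(525, 770, 3)
(525, 630, 3)
```

View pics/ov_side_75.png

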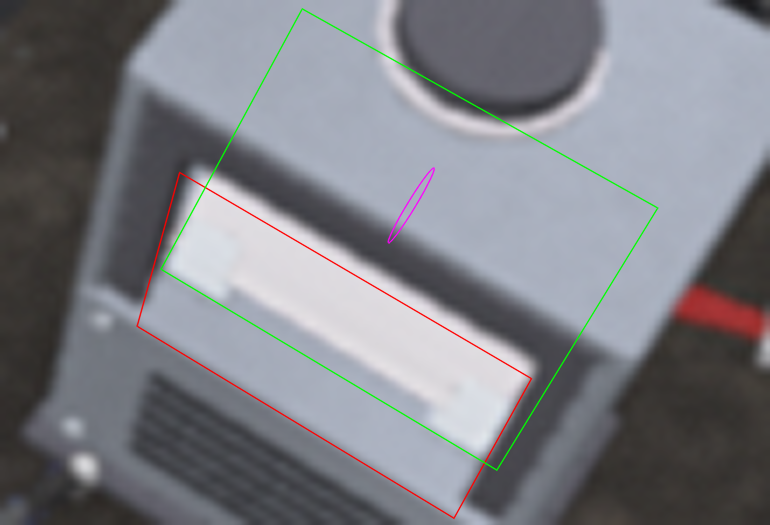

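View pics/ov_top_75.png

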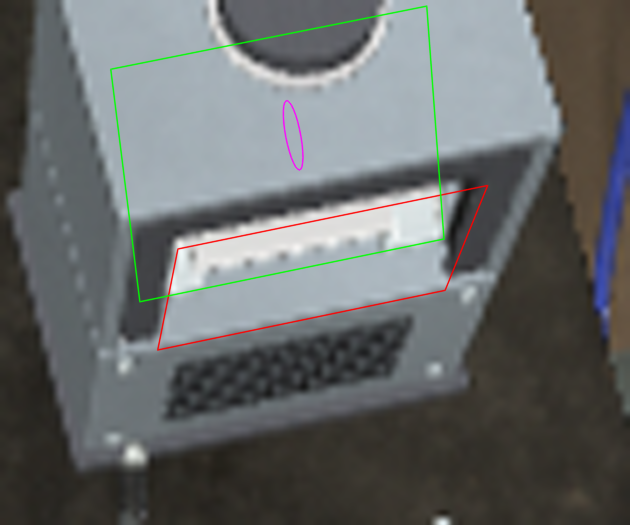

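```bash
cat > pov.py <<'E'
from ov import *
def pole_ov(name,c,P,off,wh,s,out):
    x0,y0=off; w,h=wh
    im=cv2.imread(name)[y0:y0+h,x0:x0+w]; im=cv2.resize(im,None,fx=s,fy=s,interpolation=cv2.INTER_CUBIC)
    b=lambda xs,r:[place(P,np.array([[xs[0],sy*r,sz],[xs[1],sy*r,sz]])/1e3) for sy in(-1,1) for sz in (r,)]
    segs=[(q,(0,255,0)) for q in b((-140,0),8)]+[(q,(255,0,255)) for q in [place(P,np.array([[0,-4,0],[155,-4,0]])/1e3),place(P,np.array([[0,4,0],[151,4,0],[151,34,0],[159,34,0],[159,-4,0]])/1e3)]]
    segs+=[(place(P,np.array([[x,-8,8],[x,8,8]])/1e3),(0,255,0)) for x in(-140,0)]
    draw(im,c,segs,s,np.array(off)); cv2.imwrite(out,im)
E
python3 - <<'E'
from pov import *
P=[.4567,-.043,.108,-1.339]
pole_ov("pics/side0.png","side",P,(210,215),(130,80),6,"pics/ps.png")
pole_ov("pics/top0.png","top",P,(255,180),(110,80),7,"pics/pt.png")
E
```

```text
(no output)
```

View pics/ps.png

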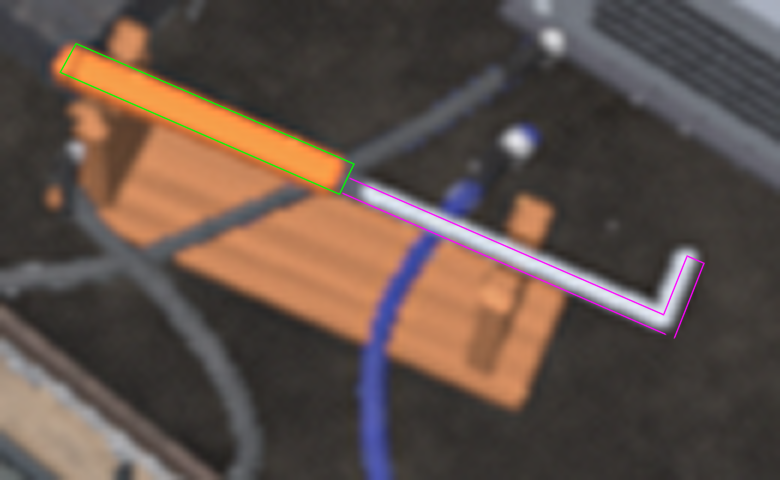

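View pics/pt.png

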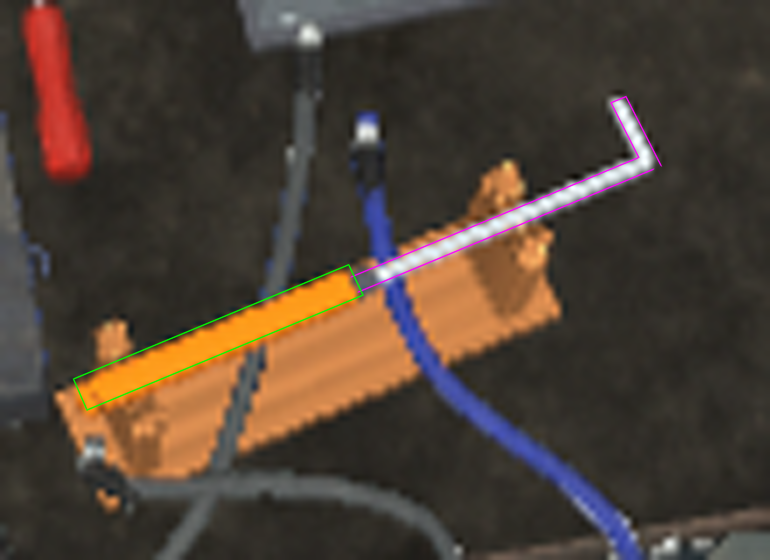

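```bash
cat >> h.py <<'E'
def state():
    o=ctrl.get_obs(); w,x,y,z=o["eef_rot"]; R=Rot.from_quat([x,y,z,w]).as_matrix()
    return o,np.array(o["eef_pos"]),R
def rep():
    o,p,R=state(); print("t",round(o["time_s"],2),"p",p.round(4),"xyaw",round(float(np.arctan2(R[1,0],R[0,0])),4),"y",R[:,1].round(4),"F",np.round(o["wrist_force"],2),"M",np.round(o["torque"],2),"op",round(o["opening"],3),"q",np.round(o["q"],3))
def plan(target,yaw,n,cmd=None):
    """shares per row for n rows straight to target with x-yaw, tool down; also prints"""
    o,p,R=state()
    if cmd is not None: p,R=cmd
    x=np.array([np.cos(yaw),np.sin(yaw),0]); y=np.array([0,0,-1.]); T=np.c_[x,y,np.cross(x,y)]
    rv=Rot.from_matrix(R.T@T).as_rotvec(); d=np.array(target)-p
    print("rot total shares",(rv/.12).round(3),"per row",(rv/.12/n).round(3)); 
    print("rows (shift in rotating frame):")
    for i in range(n):
        Ri=R@Rot.from_rotvec(rv*i/n).as_matrix(); print((Ri.T@d/n/.05).round(3),end=" ")
    print()
E
python3 - <<'E'
from h import *
rep(); o,p,R=state(); print(R.round(3))
for n in(10,): plan([.447,-.002,.2],.232,n); plan([.447,-.002,.2],.232-np.pi,n)
E
```

```text
t 1.0 p [0.1571 0.5531 0.2423] xyaw 1.294 y [-0. -0. -1.] F [0.57 0.32 0.51] M [ 0.06 -0.07  0.01] op 1.001 q [ 1.088  0.181  1.607  0.     1.354 -0.206]
[[ 0.273 -0.    -0.962]
 [ 0.962 -0.     0.273]
 [-0.    -1.     0.   ]]
rot total shares [ 0.    8.85 -0.  ] per row [ 0.     0.885 -0.   ]
rows (shift in rotating frame):
[-0.91   0.085 -0.861] [-0.813  0.085 -0.953] [-0.708  0.085 -1.033] [-0.594  0.085 -1.103] [-0.474  0.085 -1.159] [-0.348  0.085 -1.203] [-0.219  0.085 -1.233] [-0.087  0.085 -1.249] [ 0.046  0.085 -1.252] [ 0.179  0.085 -1.24 ] 
rot total shares [-1.000e-03 -1.733e+01 -0.000e+00] per row [-0.    -1.733 -0.   ]
rows (shift in rotating frame):
[-0.91   0.085 -0.861] [-1.068  0.085 -0.655] [-1.18   0.085 -0.42 ] [-1.241  0.085 -0.168] [-1.249  0.085  0.092] [-1.203  0.085  0.348] [-1.105  0.085  0.589] [-0.96   0.085  0.805] [-0.773  0.085  0.985] [-0.553  0.085  1.124]
```

```bash
python3 - <<'E'
from h import *
plan([.447,-.002,.2],.232,15)
E
```

```text
rot total shares [ 0.    8.85 -0.  ] per row [ 0.    0.59 -0.  ]
rows (shift in rotating frame):
[-0.606  0.056 -0.574] [-0.564  0.056 -0.616] [-0.519  0.056 -0.654] [-0.472  0.056 -0.689] [-0.422  0.056 -0.721] [-0.37   0.056 -0.749] [-0.316  0.056 -0.773] [-0.26   0.056 -0.793] [-0.204  0.056 -0.81 ] [-0.146  0.056 -0.822] [-0.087  0.056 -0.83 ] [-0.028  0.056 -0.835] [ 0.031  0.056 -0.834] [ 0.09   0.056 -0.83 ] [ 0.148  0.056 -0.822]
```

>>> apply_moves(plan="-0.61 0.06 -0.57 0 0.59 0 1; -0.56 0.06 -0.62 0 0.59 0 1; -0.52 0.06 -0.65 0 0.59 0 1; -0.47 0.06 -0.69 0 0.59 0 1; -0.42 0.06 -0.72 0 0.59 0 1")

```text
time_s: 1.5
eef_pos: [0.2541, 0.3669, 0.2273]
eef_rot: [0.631, -0.631, -0.32, 0.319]
wrist_force: [0.1, 0.4, -0.4]
opening: 0.998
```

>>> apply_moves(plan="-0.37 0.06 -0.75 0 0.59 0 1; -0.32 0.06 -0.77 0 0.59 0 1; -0.26 0.06 -0.79 0 0.59 0 1; -0.2 0.06 -0.81 0 0.59 0 1; -0.15 0.06 -0.82 0 0.59 0 1")

```text
time_s: 2.0
eef_pos: [0.3506, 0.1818, 0.2126]
eef_rot: [-0.677, 0.677, 0.204, -0.203]
wrist_force: [1.3, -0.2, -0.3]
opening: 0.997
```

>>> apply_moves(plan="-0.09 0.06 -0.83 0 0.59 0 1; -0.03 0.06 -0.83 0 0.59 0 1; 0.03 0.06 -0.83 0 0.59 0 1; 0.09 0.06 -0.83 0 0.59 0 1; 0.15 0.06 -0.82 0 0.59 0 1")

```text
time_s: 2.5
eef_pos: [0.4469, -0.0031, 0.1975]
eef_rot: [-0.702, 0.703, 0.081, -0.08]
wrist_force: [0.1, 1.3, -0.3]
opening: 1.002
```

```bash
python3 - <<'E'
from pov import *
cv2.imwrite("pics/side1.png",ctrl.camera("side")[:,:,::-1])
rep(); plan([.447,-.002,.1],.232,5)
P=[.4563,-.041,.108,-1.339]
pole_ov("pics/side1.png","side",P,(200,150),(130,110),6,"pics/ps1.png")
E
```

```text
t 2.55 p [ 0.4496 -0.008   0.1976] xyaw 0.2225 y [ 0.0031 -0.0038 -1.    ] F [ 0.88 -6.11  0.62] M [-0.15  0.01 -0.  ] op 1.0 q [-0.281 -0.062  1.958 -0.003  1.242 -0.502]
rot total shares [ 0.037 -0.079  0.018] per row [ 0.007 -0.016  0.004]
rows (shift in rotating frame):
[-0.006  0.39   0.027] [-0.005  0.39   0.027] [-0.005  0.39   0.027] [-0.005  0.39   0.026] [-0.005  0.39   0.026]
```

View pics/ps1.png

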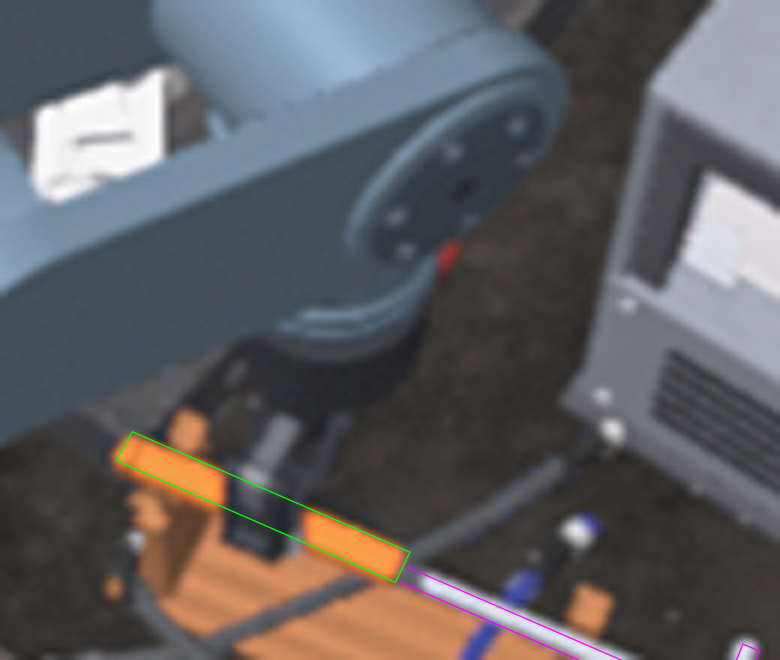

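>>> apply_moves(plan="0 0.3 0 0 0 0 1; 0 0.4 0 0 0 0 1; 0 0.4 0 0 0 0 1; 0 0.4 0 0 0 0 1; 0 0.2 0 0 0 0 1")

```text
time_s: 3.05
eef_pos: [0.4452, -0.0009, 0.1108]
eef_rot: [0.703, -0.702, -0.081, 0.083]
wrist_force: [-0.5, -0.1, -0.2]
opening: 1.001
```

```bash
python3 - <<'E'
from pov import *
for c in("side","top"): cv2.imwrite(f"pics/{c}2.png",ctrl.camera(c)[:,:,::-1])
rep(); plan([.447,-.002,.1],.232,1)
P=[.4563,-.041,.108,-1.339]
pole_ov("pics/side2.png","side",P,(210,180),(130,110),6,"pics/ps2.png")
pole_ov("pics/top2.png","top",P,(255,160),(110,90),6,"pics/pt2.png")
E
```

```text
t 3.15 p [ 0.4451 -0.0009  0.1111] xyaw 0.2322 y [-2.8e-03  8.0e-04 -1.0e+00] F [-1.23 -0.4   0.59] M [-0.02  0.01  0.01] op 0.994 q [-0.27   0.063  2.032 -0.     1.049 -0.502]
rot total shares [-0.012  0.002 -0.021] per row [-0.012  0.002 -0.021]
rows (shift in rotating frame):
[ 0.032  0.223 -0.031]
```

View pics/ps2.png

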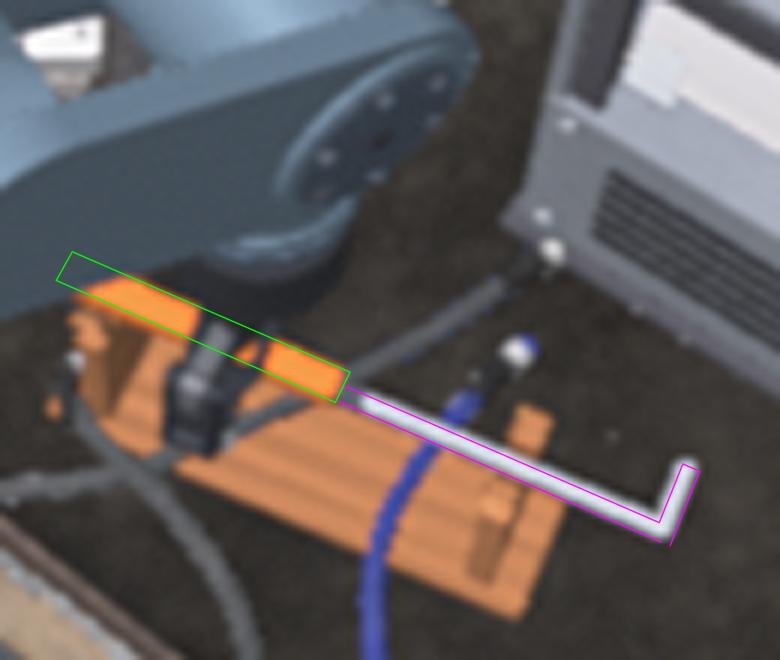

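View pics/pt2.png

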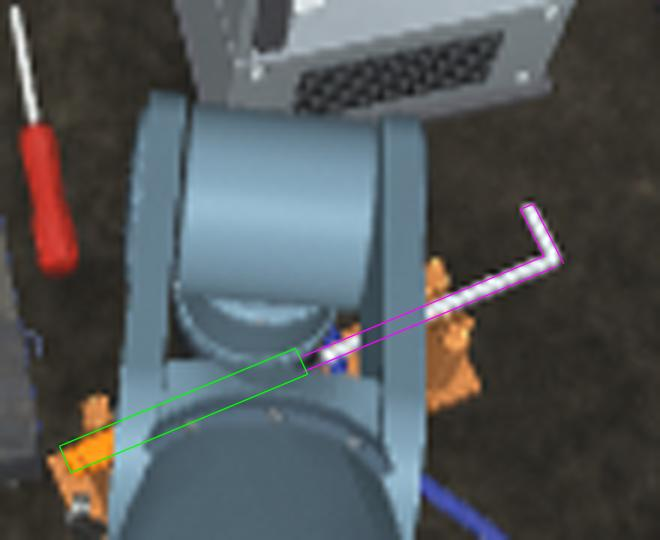

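>>> apply_moves(plan="0.02 0.12 -0.02 0 0 0 1; 0.01 0.12 -0.01 0 0 0 1; 0 0 0 0 0 0 0.6; 0 0 0 0 0 0 0.3; 0 0 0 0 0 0 0")

```text
time_s: 3.65
eef_pos: [0.4483, -0.0025, 0.1006]
eef_rot: [-0.702, 0.702, 0.082, -0.082]
wrist_force: [0.1, -0.9, -0.2]
opening: 0.514
```

>>> apply_moves(plan="0 0 0 0 0 0 0; 0 0 0 0 0 0 0; 0 0 0 0 0 0 0; 0 0 0 0 0 0 0; 0 0 0 0 0 0 0")

```text
time_s: 4.15
eef_pos: [0.4482, -0.0025, 0.1006]
eef_rot: [-0.702, 0.702, 0.082, -0.082]
wrist_force: [-1.9, 1.2, 5.5]
opening: 0.178
```

```bash
python3 - <<'E'
from pov import *
for c in("side","top"): cv2.imwrite(f"pics/{c}3.png",ctrl.camera(c)[:,:,::-1])
rep()
P=[.4563,-.041,.108,-1.339]
pole_ov("pics/side3.png","side",P,(210,180),(130,110),6,"pics/ps2.png")
pole_ov("pics/top3.png","top",P,(255,160),(110,90),6,"pics/pt2.png")
E
```

```text
t 4.25 p [ 0.4483 -0.0025  0.1007] xyaw 0.2322 y [ 6.e-04 -2.e-04 -1.e+00] F [-1.65 -0.05  5.8 ] M [0.09 0.22 0.16] op 0.172 q [-0.271  0.087  2.033 -0.     1.021 -0.504]
```

View pics/ps2.png

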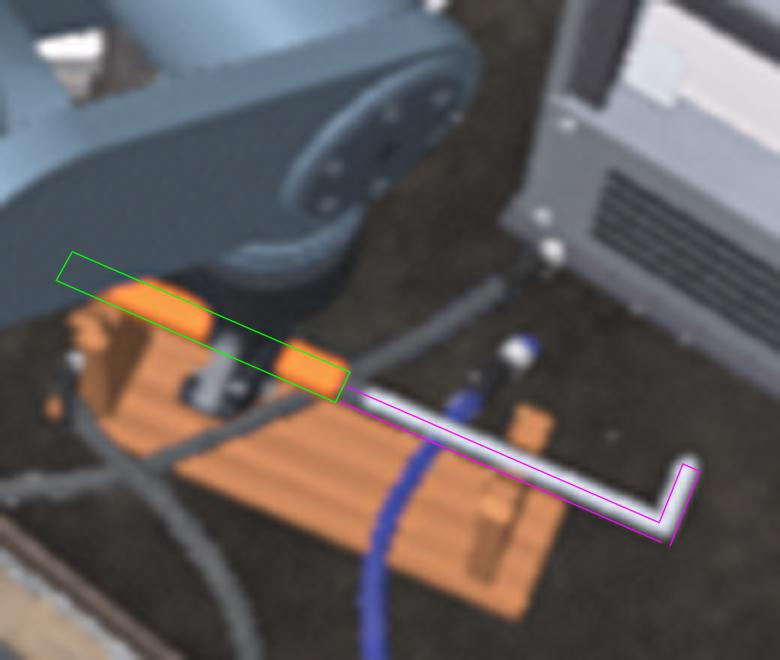

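View pics/pt2.png

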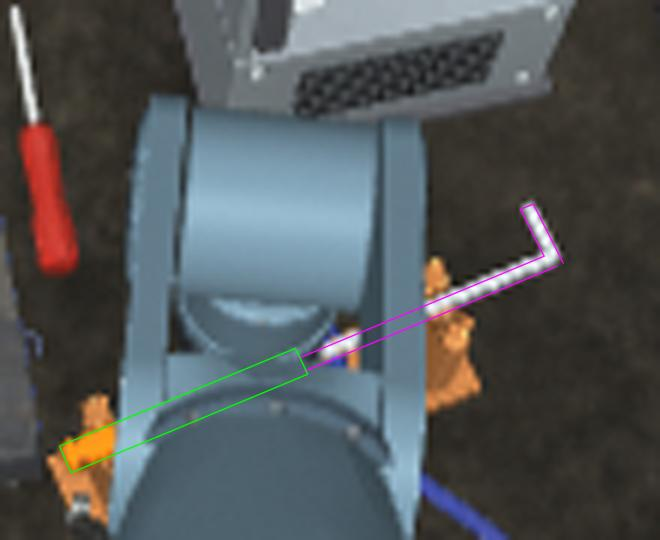

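>>> apply_moves(plan="0 -0.1 0 0 0 0 0; 0 -0.3 0 0 0 0 0; 0 -0.5 0 0 0 0 0; 0 -0.6 0 0 0 0 0; 0 -0.6 0 0 0 0 0")

```text
time_s: 4.75
eef_pos: [0.4473, -0.0022, 0.2058]
eef_rot: [0.703, -0.702, -0.081, 0.082]
wrist_force: [0.2, -0.0, -1.8]
opening: 0.175
```

```bash
python3 - <<'E'
from h import *
rep()
# vent target pose
V=np.array([.6458,-.1321,0,.049])
yaw=.232+(.049+1.339+0.0)
print("yaw",yaw)
# pole origin at vent(-225, -60): grip 39 behind
T=place(V,[[-.225-.039,-.055,.227]])[0]; print(T)
plan(T,yaw,15)
E
```

```text
t 4.75 p [ 0.4473 -0.0022  0.2058] xyaw 0.2317 y [-1.6e-03  6.0e-04 -1.0e+00] F [ 0.2  -0.03 -1.8 ] M [ 0.03 -0.03 -0.01] op 0.175 q [-0.272 -0.075  1.952  0.     1.266 -0.503]
yaw 1.6199999999999999
[ 0.38481079 -0.19996481  0.227     ]
rot total shares [-1.4000e-02 -1.1569e+01 -4.0000e-03] per row [-0.001 -0.771 -0.   ]
rows (shift in rotating frame):
[-0.142 -0.028 -0.237] [-0.163 -0.028 -0.223] [-0.183 -0.028 -0.207] [-0.201 -0.028 -0.19 ] [-0.218 -0.028 -0.17 ] [-0.233 -0.028 -0.149] [-0.246 -0.028 -0.127] [-0.256 -0.028 -0.104] [-0.265 -0.028 -0.08 ] [-0.271 -0.028 -0.055] [-0.275 -0.028 -0.03 ] [-0.277 -0.028 -0.004] [-0.276 -0.028  0.021] [-0.273 -0.028  0.047] [-0.267 -0.028  0.072]
```

>>> apply_moves(plan="-0.14 -0.03 -0.24 0 -0.77 0 0; -0.16 -0.03 -0.22 0 -0.77 0 0; -0.18 -0.03 -0.21 0 -0.77 0 0; -0.2 -0.03 -0.19 0 -0.77 0 0; -0.22 -0.03 -0.17 0 -0.77 0 0")

```text
time_s: 5.25
eef_pos: [0.4269, -0.0686, 0.2125]
eef_rot: [0.665, -0.664, -0.241, 0.242]
wrist_force: [-0.0, 0.8, -1.7]
opening: 0.177
```

>>> apply_moves(plan="-0.23 -0.03 -0.15 0 -0.77 0 0; -0.25 -0.03 -0.13 0 -0.77 0 0; -0.26 -0.03 -0.1 0 -0.77 0 0; -0.26 -0.03 -0.08 0 -0.77 0 0; -0.27 -0.03 -0.06 0 -0.77 0 0")

```text
time_s: 5.75
eef_pos: [0.4063, -0.1346, 0.22]
eef_rot: [0.592, -0.591, -0.387, 0.387]
wrist_force: [0.3, -0.7, -1.6]
opening: 0.174
```

>>> apply_moves(plan="-0.28 -0.03 -0.03 0 -0.77 0 0; -0.28 -0.03 0 0 -0.77 0 0; -0.28 -0.03 0.02 0 -0.77 0 0; -0.27 -0.03 0.05 0 -0.77 0 0; -0.27 -0.03 0.07 0 -0.77 0 0")

```text
time_s: 6.25
eef_pos: [0.385, -0.201, 0.2275]
eef_rot: [-0.488, 0.487, 0.513, -0.513]
wrist_force: [1.0, 0.5, -1.5]
opening: 0.176
```

```bash
python3 - <<'E'
from pov import *
for c in("side","top"): cv2.imwrite(f"pics/{c}4.png",ctrl.camera(c)[:,:,::-1])
rep(); o,p,R=state()
yaw=np.arctan2(R[1,0],R[0,0])-np.pi/2
P=np.r_[p+np.array([np.cos(yaw),np.sin(yaw),0])*.0393+[0,0,.0073],yaw]
print("pole",P, ctrl.recognise("side","pole_hook"),ctrl.recognise("top","pole_hook"))
print("hook pred",place(P,[[.155,.017,0]]))
pole_ov("pics/side4.png","side",P,(210,150),(190,140),4,"pics/ps2.png")
pole_ov("pics/top4.png","top",P,(265,110),(120,130),4.5,"pics/pt2.png")
E
```

```text
t 6.35 p [ 0.3851 -0.2018  0.2277] xyaw 1.6171 y [-4.e-04 -2.e-04 -1.e+00] F [-0.57  1.4  -0.75] M [ 0.04 -0.02  0.01] op 0.175 q [-0.757 -0.133  1.958 -0.     1.317 -2.374]
pole [ 0.42430828 -0.19999397  0.23503133  0.04631072] [{'point': [0.3318, -0.2065, 0.2421], 'score': 0.62}] [{'point': [0.539, -0.1907, 0.2372], 'score': 0.67}, {'point': [0.6637, -0.1188, 0.3036], 'score': 0.56}]
hook pred [[ 0.57835509 -0.1758366   0.23503133]]
```

View pics/ps2.png

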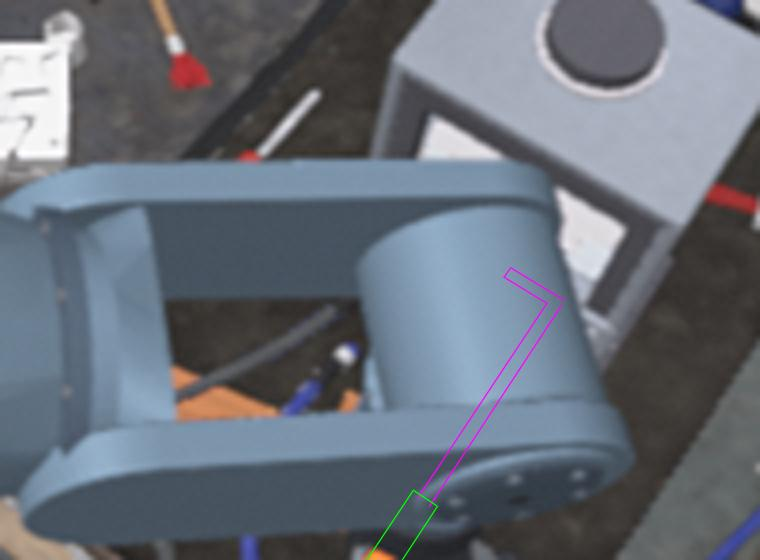

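View pics/pt2.png

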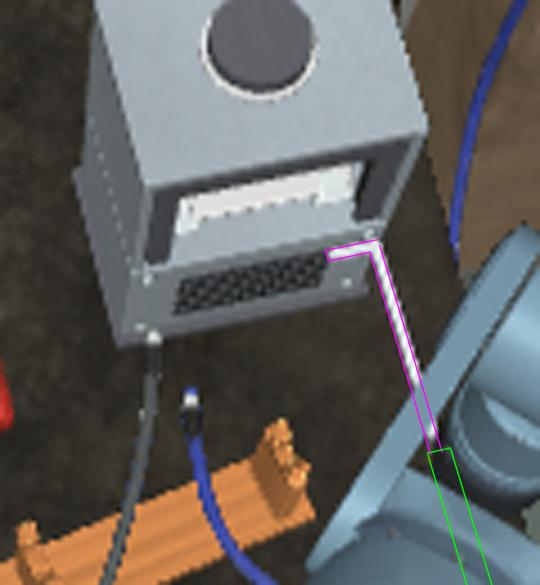

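```bash
cat >> ov.py <<'E'
def hookv():
    """pin mid in vent coords, mm, + pole P"""
    o,p,R=state(); yaw=np.arctan2(R[1,0],R[0,0])-np.pi/2
    P=np.r_[p+np.array([np.cos(yaw),np.sin(yaw),0])*.0393+[0,0,.0073],yaw]
    h=place(P,[[.155,.017,0]])[0]-[V[0],V[1],0]; c,s=np.cos(V[3]),np.sin(V[3])
    F=o["wrist_force"]; f=np.array([c*F[0]+s*F[1],-s*F[0]+c*F[1],F[2]])
    print("t",round(o["time_s"],2),"hook vent mm",np.round(1e3*np.array([c*h[0]+s*h[1],-s*h[0]+c*h[1],h[2]]),1),"yawerr",round(yaw-V[3],4),"Fv",f.round(2),"M",np.round(o["torque"],2),"op",round(o["opening"],3))
E
python3 - <<'E'
from ov import *
hookv()
E
```

```text
t 6.45 hook vent mm [-69.2 -39.5 234.8] yawerr -0.005 Fv [-0.11  0.35 -0.88] M [ 0.05  0.07 -0.02] op 0.174
```

>>> apply_moves(plan="0.08 0.2 0 0 -0.04 0 0; 0.08 0.2 0 0 0 0 0; 0 0 -0.2 0 0 0 0; 0 0 -0.3 0 0 0 0; 0 0 -0.3 0 0 0 0")

```text
time_s: 6.95
eef_pos: [0.4261, -0.1902, 0.2075]
eef_rot: [-0.487, 0.487, 0.513, -0.513]
wrist_force: [0.1, -0.4, 0.1]
opening: 0.176
```

>>> apply_moves(plan="0 0 -0.3 0 0 0 0; 0 0 -0.3 0 0 0 0; 0 0 -0.2 0 0 0 0; 0 0 -0.1 0 0 0 0; 0 0 0 0 0 0 0")

```text
time_s: 7.45
eef_pos: [0.4705, -0.1881, 0.2075]
eef_rot: [0.487, -0.486, -0.513, 0.513]
wrist_force: [-0.5, 0.8, -1.7]
opening: 0.171
```

```bash
python3 - <<'E'
from pov import *
hookv()
cv2.imwrite(f"pics/top5.png",ctrl.camera("top")[:,:,::-1])
o,p,R=state(); yaw=np.arctan2(R[1,0],R[0,0])-np.pi/2
P=np.r_[p+np.array([np.cos(yaw),np.sin(yaw),0])*.0393+[0,0,.0073],yaw]
pole_ov("pics/top5.png","top",P,(265,110),(120,110),5,"pics/pt2.png")
E
```

```text
t 7.45 hook vent mm [ 16.4 -29.6 214.8] yawerr 0.0037 Fv [-0.43  0.84 -1.66] M [-0.05  0.03 -0.02] op 0.171
```

View pics/pt2.png

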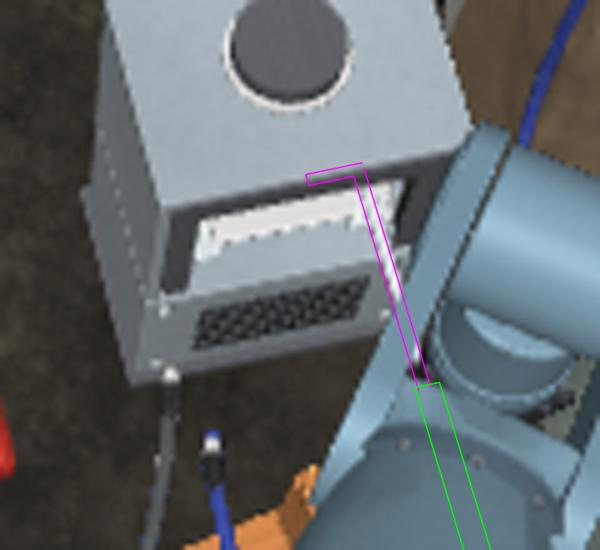

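>>> apply_moves(plan="0 0 -0.05 0 0 0 0; 0 0 -0.05 0 0 0 0; 0 0 -0.05 0 0 0 0; 0 0 -0.05 0 0 0 0; 0 0 -0.02 0 0 0 0")

```text
time_s: 8.0
eef_pos: [0.4812, -0.1879, 0.2079]
eef_rot: [-0.487, 0.487, 0.513, -0.513]
wrist_force: [0.4, 0.6, -0.6]
opening: 0.173
```

```bash
python3 - <<'E'
from ov import *
for i in range(3): hookv(); ctrl.camera("top")
hookv()
E
```

```text
t 8.0 hook vent mm [ 27.1 -30.1 215.2] yawerr 0.003 Fv [ 0.46  0.59 -0.6 ] M [-0.02  0.07 -0.04] op 0.173
t 8.05 hook vent mm [ 27.2 -30.1 215.1] yawerr 0.003 Fv [ 0.26 -0.39 -1.82] M [ 0.01 -0.01  0.02] op 0.177
t 8.1 hook vent mm [ 27.  -30.  215.1] yawerr 0.0031 Fv [-0.27 -0.51 -1.84] M [ 0.   -0.01  0.03] op 0.175
t 8.15 hook vent mm [ 26.9 -29.9 215. ] yawerr 0.0031 Fv [-0.15  1.1  -1.66] M [ 0.01  0.08 -0.03] op 0.174
```

>>> apply_moves(plan="0 0 -0.04 0 0 0 0; 0 0 -0.04 0 0 0 0; 0 0 -0.03 0 0 0 0; 0 0 0 0 0 0 0; 0 0 0 0 0 0 0")

```text
time_s: 8.65
eef_pos: [0.4865, -0.1875, 0.2078]
eef_rot: [0.487, -0.487, -0.513, 0.513]
wrist_force: [1.1, -0.0, -2.2]
opening: 0.174
```

```bash
python3 - <<'E'
from ov import *
for i in range(2): hookv(); ctrl.camera("top")
hookv()
E
```

```text
t 8.65 hook vent mm [ 32.5 -29.9 215.1] yawerr 0.0031 Fv [ 1.1  -0.08 -2.21] M [-0.    0.    0.01] op 0.174
t 8.7 hook vent mm [ 32.4 -29.9 215. ] yawerr 0.0031 Fv [-0.34 -0.36 -1.52] M [-0.    0.07 -0.01] op 0.171
t 8.75 hook vent mm [ 32.4 -29.9 215.1] yawerr 0.003 Fv [-0.01 -0.18 -1.13] M [-0.    0.    0.01] op 0.178
```

>>> apply_moves(plan="0 0 -0.04 0 0 0 0; 0 0 -0.04 0 0 0 0; 0 0 -0.03 0 0 0 0; 0 0 0 0 0 0 0; 0 0 0 0 0 0 0")

```text
time_s: 9.25
eef_pos: [0.492, -0.1872, 0.2077]
eef_rot: [0.487, -0.487, -0.513, 0.513]
wrist_force: [-0.2, -0.0, -2.0]
opening: 0.178
```

```bash
python3 - <<'E'
from ov import *
for i in range(2): hookv(); ctrl.camera("top")
hookv()
E
```

```text
t 9.25 hook vent mm [ 38.  -29.9 215. ] yawerr 0.0031 Fv [-0.16 -0.01 -2.  ] M [0.05 0.09 0.04] op 0.178
t 9.3 hook vent mm [ 38.  -29.9 215.1] yawerr 0.0031 Fv [-0.37  0.04 -1.46] M [0.04 0.02 0.05] op 0.175
t 9.35 hook vent mm [ 37.9 -29.9 215.1] yawerr 0.0031 Fv [-0.42  0.06 -1.27] M [0.01 0.03 0.03] op 0.175
```

>>> apply_moves(plan="0 0 -0.04 0 0 0 0; 0 0 -0.04 0 0 0 0; 0 0 -0.03 0 0 0 0; 0 0 0 0 0 0 0; 0 0 0 0 0 0 0")

```text
time_s: 9.85
eef_pos: [0.4976, -0.187, 0.2078]
eef_rot: [-0.487, 0.487, 0.513, -0.513]
wrist_force: [-0.7, 1.1, -0.8]
opening: 0.177
```

```bash
python3 - <<'E'
from ov import *
for i in range(2): hookv(); im=ctrl.camera("top")
cv2.imwrite("pics/top6a.png",im[:,:,::-1])
hookv()
E
```

```text
t 9.85 hook vent mm [ 43.5 -30.  215.1] yawerr 0.003 Fv [-0.62  1.13 -0.75] M [-0.02  0.09  0.  ] op 0.177
t 9.9 hook vent mm [ 43.5 -29.9 215. ] yawerr 0.0031 Fv [ 0.1   0.35 -1.94] M [0.04 0.04 0.01] op 0.174
t 9.95 hook vent mm [ 43.5 -29.9 215.1] yawerr 0.003 Fv [ 0.27 -0.55 -0.72] M [ 0.02 -0.01 -0.02] op 0.176
```

>>> apply_moves(plan="0 0 -0.04 0 0 0 0; 0 0 -0.04 0 0 0 0; 0 0 -0.03 0 0 0 0; 0 0 0 0 0 0 0; 0 0 0 0 0 0 0")

```text
time_s: 10.45
eef_pos: [0.5031, -0.1867, 0.2078]
eef_rot: [-0.487, 0.487, 0.513, -0.513]
wrist_force: [-0.0, -0.9, -0.9]
opening: 0.174
```

```bash
python3 - <<'E'
from ov import *
for i in range(2): hookv(); im=ctrl.camera("top")
cv2.imwrite("pics/top6b.png",im[:,:,::-1])
hookv()
E
```

```text
t 10.45 hook vent mm [ 49.1 -29.9 215.1] yawerr 0.0031 Fv [-0.07 -0.9  -0.91] M [-0.03  0.08 -0.01] op 0.174
t 10.5 hook vent mm [ 49.  -29.9 215.1] yawerr 0.003 Fv [ 0.36 -0.83 -1.57] M [ 0.04  0.03 -0.03] op 0.178
t 10.55 hook vent mm [ 49.  -29.9 215.1] yawerr 0.0031 Fv [ 0.27 -0.03 -1.54] M [ 0.04  0.03 -0.02] op 0.176
```

>>> apply_moves(plan="0 0 -0.04 0 0 0 0; 0 0 -0.04 0 0 0 0; 0 0 -0.03 0 0 0 0; 0 0 0 0 0 0 0; 0 0 0 0 0 0 0")

```text
time_s: 11.05
eef_pos: [0.5086, -0.1864, 0.2078]
eef_rot: [-0.487, 0.487, 0.513, -0.513]
wrist_force: [0.3, 0.1, -1.7]
opening: 0.175
```

```bash
python3 - <<'E'
from ov import *
for i in range(2): hookv(); im=ctrl.camera("top")
cv2.imwrite("pics/top6c.png",im[:,:,::-1])
hookv()
a=[cv2.resize(cv2.imread(f"pics/top{k}.png")[130:185,290:360],None,fx=5.5,fy=5,interpolation=cv2.INTER_NEAREST) for k in("0","6a","6b","6c")]
cv2.imwrite("pics/cmp6.png",np.vstack([np.hstack(a[:2]),np.hstack(a[2:])]))
E
```

```text
t 11.05 hook vent mm [ 54.6 -29.9 215.1] yawerr 0.0031 Fv [ 0.35  0.05 -1.69] M [ 0.01  0.01 -0.01] op 0.175
t 11.1 hook vent mm [ 54.5 -29.9 215.1] yawerr 0.0031 Fv [-0.16  0.55 -1.86] M [ 0.03  0.04 -0.  ] op 0.175
t 11.15 hook vent mm [ 54.5 -29.9 215.1] yawerr 0.003 Fv [-0.68  0.95 -0.8 ] M [ 0.03  0.02 -0.  ] op 0.177
```

View pics/cmp6.png

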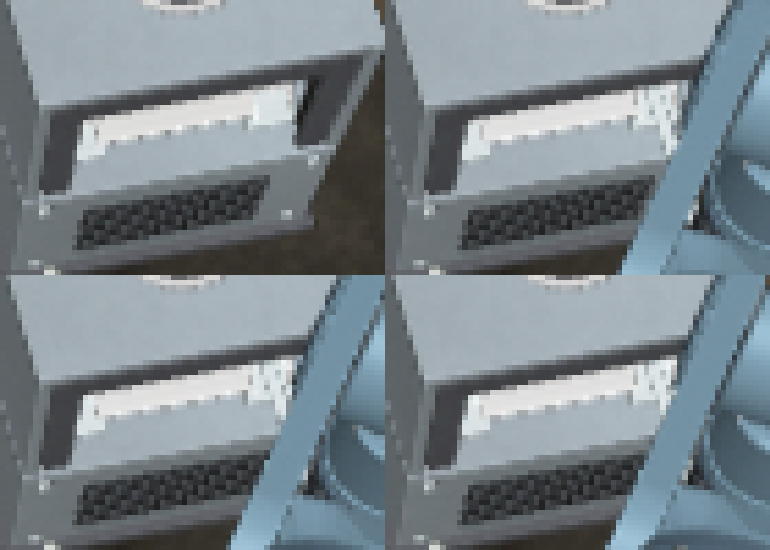

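>>> apply_moves(plan="0 0 -0.04 0 0 0 0; 0 0 -0.04 0 0 0 0; 0 0 -0.03 0 0 0 0; 0 0 0 0 0 0 0; 0 0 0 0 0 0 0")

```text
time_s: 11.65
eef_pos: [0.5141, -0.1861, 0.2078]
eef_rot: [-0.487, 0.487, 0.513, -0.513]
wrist_force: [0.7, 0.0, -1.0]
opening: 0.18
```

```bash
python3 - <<'E'
from ov import *
for i in range(2): hookv(); im=ctrl.camera("top")
cv2.imwrite("pics/top6d.png",im[:,:,::-1])
hookv()
E
```

```text
t 11.65 hook vent mm [ 60.1 -29.9 215.1] yawerr 0.0031 Fv [ 0.67  0.01 -1.03] M [ 0.   -0.03 -0.  ] op 0.18
t 11.7 hook vent mm [ 60.  -29.9 215.1] yawerr 0.003 Fv [ 0.11  0.01 -0.99] M [-0.01  0.02 -0.06] op 0.178
t 11.75 hook vent mm [ 60.  -29.9 215.1] yawerr 0.0031 Fv [-0.6   0.09 -1.37] M [ 0.02 -0.03 -0.06] op 0.175
```

>>> apply_moves(plan="0 0 -0.04 0 0 0 0; 0 0 -0.04 0 0 0 0; 0 0 -0.03 0 0 0 0; 0 0 0 0 0 0 0; 0 0 0 0 0 0 0")

```text
time_s: 12.25
eef_pos: [0.5196, -0.1858, 0.2078]
eef_rot: [-0.487, 0.487, 0.513, -0.513]
wrist_force: [-1.0, -0.1, -1.5]
opening: 0.178
```

```bash
python3 - <<'E'
from ov import *
for i in range(2): hookv(); im=ctrl.camera("top")
cv2.imwrite("pics/top6e.png",im[:,:,::-1])
hookv()
a=cv2.imread("pics/top6a.png")[130:185,290:340].astype(int)
for k in "bcde":
    b=cv2.imread(f"pics/top6{k}.png")[130:185,290:340].astype(int); d=abs(a-b).sum(2); print(k,(d[:,:38]>40).sum(),d[:,:38].max())
E
```

```text
t 12.25 hook vent mm [ 65.6 -29.9 215.1] yawerr 0.0031 Fv [-0.96 -0.09 -1.49] M [-0.03 -0.04 -0.04] op 0.178
t 12.3 hook vent mm [ 65.5 -29.8 215.1] yawerr 0.0031 Fv [ 0.5  -0.62 -1.8 ] M [-0.01 -0.08 -0.03] op 0.177
t 12.35 hook vent mm [ 65.5 -29.9 215.1] yawerr 0.003 Fv [ 0.92  0.56 -1.01] M [-0.02  0.03  0.  ] op 0.174
b 9 130
c 12 122
d 15 134
e 15 154
```

```bash
python3 - <<'E'
from ov import *
a=[cv2.resize(cv2.imread(f"pics/top6{k}.png")[140:175,295:350],None,fx=7,fy=7,interpolation=cv2.INTER_NEAREST) for k in("a","c","d","e")]
cv2.imwrite("pics/cmp7.png",np.vstack([np.hstack(a[:2]),np.hstack(a[2:])]))
A=cv2.imread("pics/top6a.png").astype(int)
for k in "bcde":
    d=abs(A-cv2.imread(f"pics/top6{k}.png")).sum(2)[130:185,290:328]; r,c=np.where(d>40); print(k,list(zip((c+290).tolist(),(r+130).tolist()))[:20])
E
```

```text
b [(305, 154), (306, 154), (307, 155), (324, 155), (317, 156), (319, 156), (307, 157), (312, 157), (307, 158)]
c [(305, 154), (306, 154), (306, 155), (307, 155), (324, 155), (325, 155), (317, 156), (319, 156), (312, 157), (314, 157), (309, 158), (312, 158)]
d [(305, 154), (306, 154), (306, 155), (307, 155), (323, 155), (324, 155), (325, 155), (317, 156), (319, 156), (320, 156), (312, 157), (314, 157), (315, 157), (309, 158), (312, 158)]
e [(305, 154), (307, 155), (322, 155), (323, 155), (325, 155), (307, 156), (317, 156), (319, 156), (320, 156), (312, 157), (314, 157), (315, 157), (307, 158), (309, 158), (312, 158)]
```

View pics/cmp7.png

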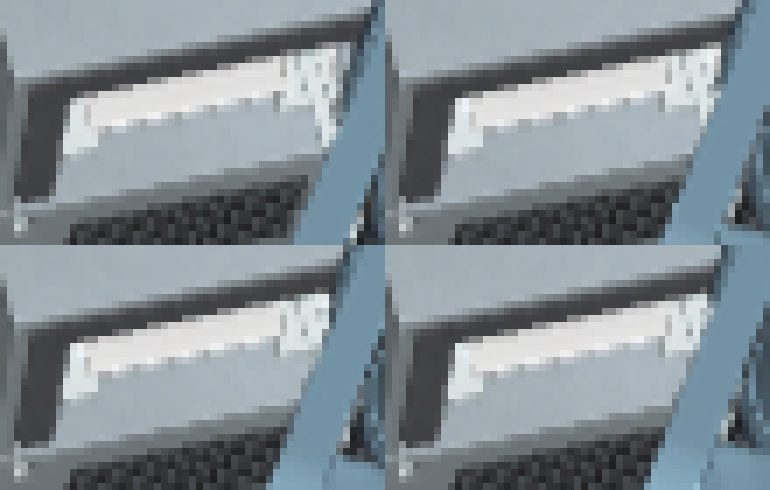

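```bash
python3 - <<'E'
from ov import *
ks=["0","4","5","6a","6b","6c","6d","6e"]
I=[cv2.imread(f"pics/top{k}.png").astype(int)[140:175,296:328] for k in ks]
for i in range(7):
    d=abs(I[i]-I[i+1]).sum(2); print(ks[i],ks[i+1],(d>15).sum(),d.max(),d.sum())
E
```

```text
0 4 0 8 1965
4 5 0 7 1957
5 6a 36 121 4185
6a 6b 15 130 2875
6b 6c 10 128 2583
6c 6d 10 63 2447
6d 6e 13 109 2539
```

>>> apply_moves(plan="0 0 0.14 0 0 0 0; 0 -0.1 0.15 0 0 0 0; 0 -0.1 0.15 0 0 0 0; 0 -0.05 0 0 0 0 0; 0 0 0 0 0 0 0")

```text
time_s: 12.85
eef_pos: [0.4977, -0.1873, 0.2213]
eef_rot: [-0.486, 0.488, 0.513, -0.513]
wrist_force: [0.5, -0.1, -2.1]
opening: 0.174
```

```bash
python3 - <<'E'
from ov import *
for i in range(2): hookv(); im=ctrl.camera("top")
cv2.imwrite("pics/top7.png",im[:,:,::-1])
hookv()
a=cv2.imread("pics/top6e.png").astype(int)[140:175,296:326];b=cv2.imread("pics/top7.png").astype(int)[140:175,296:326]
print((abs(a-b).sum(2)>15).sum())
E
```

```text
t 12.85 hook vent mm [ 43.6 -30.4 228.6] yawerr 0.0025 Fv [ 0.47 -0.17 -2.09] M [-0.02  0.06  0.02] op 0.174
t 12.9 hook vent mm [ 43.6 -30.2 228.3] yawerr 0.0027 Fv [-0.45  0.36 -1.47] M [-0.03  0.06  0.01] op 0.176
t 12.95 hook vent mm [ 43.6 -30.1 227.9] yawerr 0.0029 Fv [ 0.1   0.83 -1.4 ] M [-0.05  0.01 -0.  ] op 0.173
0
```

>>> apply_moves(plan="0.08 0 0 0 0 0 0; 0.08 0 0 0 0 0 0; 0.08 0 0 0 0 0 0; 0.08 0 0 0 0 0 0; 0 0 0 0 0 0 0")

```text
time_s: 13.45
eef_pos: [0.4967, -0.1702, 0.2202]
eef_rot: [-0.487, 0.487, 0.513, -0.513]
wrist_force: [0.8, 0.1, -0.6]
opening: 0.174
```

```bash
python3 - <<'E'
from ov import *
for i in range(2): hookv(); im=ctrl.camera("top")
cv2.imwrite("pics/top8.png",im[:,:,::-1])
hookv()
E
```

```text
t 13.45 hook vent mm [ 43.4 -13.  227.5] yawerr 0.0038 Fv [ 0.77  0.03 -0.59] M [ 0.   -0.01  0.03] op 0.174
t 13.5 hook vent mm [ 43.4 -13.4 227.6] yawerr 0.0037 Fv [-0.57 -0.7  -1.47] M [ 0.03  0.06 -0.06] op 0.172
t 13.55 hook vent mm [ 43.4 -13.7 227.6] yawerr 0.0034 Fv [-0.03 -0.99 -0.83] M [0.02 0.09 0.03] op 0.173
```

>>> apply_moves(plan="0.06 0 0 0 0 0 0; 0.06 0 0 0 0 0 0; 0.07 0 0 0 0 0 0; 0.07 0 0 0 0 0 0; 0 0 0 0 0 0 0")

```text
time_s: 14.05
eef_pos: [0.4959, -0.1574, 0.2203]
eef_rot: [-0.487, 0.487, 0.513, -0.513]
wrist_force: [-0.3, -0.1, -0.9]
opening: 0.176
```

```bash
python3 - <<'E'
from ov import *
for i in range(3): hookv(); im=ctrl.camera("top")
cv2.imwrite("pics/top9.png",im[:,:,::-1])
hookv()
a=cv2.imread("pics/top7.png").astype(int)[140:175,296:324];b=cv2.imread("pics/top9.png").astype(int)[140:175,296:324]
print((abs(a-b).sum(2)>15).sum())
E
```

```text
t 14.05 hook vent mm [ 43.3  -0.3 227.6] yawerr 0.0035 Fv [-0.31 -0.07 -0.94] M [-0.02  0.06 -0.01] op 0.176
t 14.1 hook vent mm [ 43.4  -0.6 227.6] yawerr 0.0034 Fv [-0.45  0.27 -1.87] M [-0.    0.04 -0.02] op 0.175
t 14.15 hook vent mm [ 43.4  -0.8 227.6] yawerr 0.0033 Fv [ 0.09 -0.1  -1.37] M [0.   0.04 0.03] op 0.177
t 14.2 hook vent mm [ 43.4  -0.9 227.6] yawerr 0.0031 Fv [ 0.19 -0.03 -2.07] M [ 0.02  0.07 -0.02] op 0.177
0
```

>>> apply_moves(plan="0 0 0.08 0 0 0 0; 0 -0.03 0.08 0 0 0 0; 0 -0.03 0.08 0 0 0 0; 0 -0.04 0.08 0 0 0 0; 0 -0.03 0.08 0 0 0 0")

```text
time_s: 14.7
eef_pos: [0.4757, -0.1591, 0.2271]
eef_rot: [-0.487, 0.487, 0.513, -0.513]
wrist_force: [0.6, 0.2, -1.5]
opening: 0.175
```

```bash
python3 - <<'E'
from ov import *
for i in range(3): hookv(); im=ctrl.camera("top")
cv2.imwrite("pics/top10.png",im[:,:,::-1])
hookv()
a=cv2.imread("pics/top7.png").astype(int)[140:175,296:324];b=cv2.imread("pics/top10.png").astype(int)[140:175,296:324]
print((abs(a-b).sum(2)>15).sum())
A=[cv2.resize(cv2.imread(f"pics/top{k}.png")[140:175,295:350],None,fx=7,fy=7,interpolation=cv2.INTER_NEAREST) for k in("9","10")]
cv2.imwrite("pics/cmp8.png",np.hstack(A))
E
```

```text
t 14.7 hook vent mm [ 23.   -1.1 234.4] yawerr 0.0028 Fv [ 0.63  0.2  -1.55] M [ 0.03 -0.03 -0.05] op 0.175
t 14.75 hook vent mm [ 22.7  -1.1 234.6] yawerr 0.0029 Fv [ 0.26  0.39 -0.78] M [ 0.05 -0.03 -0.02] op 0.175
t 14.8 hook vent mm [ 23.   -1.2 234.5] yawerr 0.0027 Fv [ 1.06  0.28 -1.89] M [-0.04  0.09 -0.03] op 0.174
t 14.85 hook vent mm [ 23.2  -1.2 234.4] yawerr 0.0026 Fv [ 0.04  0.35 -0.67] M [-0.03  0.05 -0.03] op 0.175
30
```

View pics/cmp8.png

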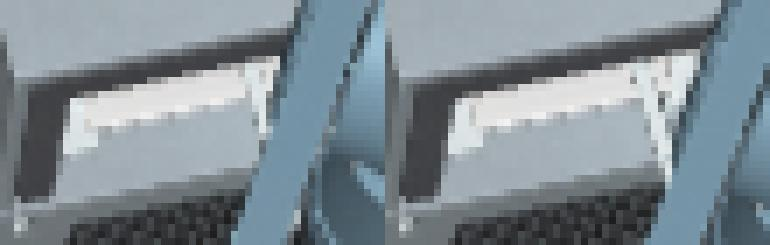

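Hooked: the flap's edge pixels changed (30 px) as the pin moved. Continue pulling.

>>> apply_moves(plan="0 -0.02 0.08 0 0 0 0; 0 -0.02 0.08 0 0 0 0; 0 -0.02 0.08 0 0 0 0; 0 -0.02 0.08 0 0 0 0; 0 -0.01 0.08 0 0 0 0")

```text
time_s: 15.35
eef_pos: [0.4558, -0.1601, 0.2314]
eef_rot: [-0.487, 0.487, 0.513, -0.513]
wrist_force: [1.6, -0.4, -1.0]
opening: 0.175
```

```bash
python3 - <<'E'
from ov import *
for i in range(3): hookv(); im=ctrl.camera("top")
cv2.imwrite("pics/top11.png",im[:,:,::-1])
cv2.imwrite("pics/side11.png",ctrl.camera("side")[:,:,::-1])
A=[cv2.resize(cv2.imread(f"pics/top{k}.png")[140:175,295:350],None,fx=7,fy=7,interpolation=cv2.INTER_NEAREST) for k in("10","11")]
cv2.imwrite("pics/cmp8.png",np.hstack(A))
E
```

```text
t 15.35 hook vent mm [  3.1  -1.  238.7] yawerr 0.003 Fv [ 1.61 -0.52 -1.  ] M [ 0.04 -0.11 -0.04] op 0.175
t 15.4 hook vent mm [  2.6  -1.  238.7] yawerr 0.003 Fv [ 0.79 -0.75 -1.01] M [-0.01 -0.   -0.03] op 0.177
t 15.45 hook vent mm [  2.9  -1.1 238.7] yawerr 0.0028 Fv [-0.2   0.67 -1.53] M [-0.01  0.07 -0.07] op 0.177
```

View pics/cmp8.png

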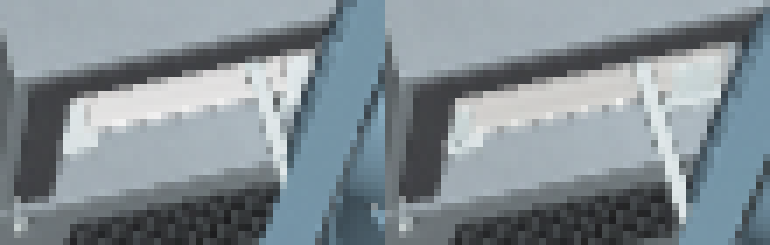

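View pics/side11.png

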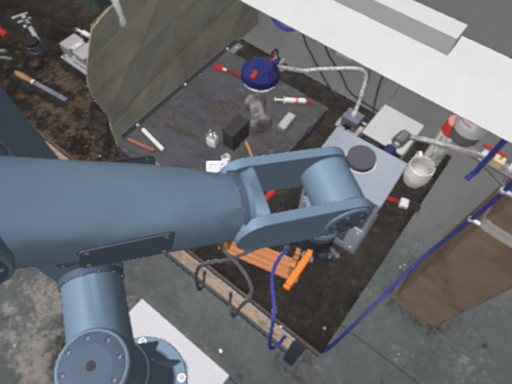

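>>> apply_moves(plan="0 -0.02 0.06 0 0 0 0; 0 -0.01 0.06 0 0 0 0; 0 0 0.06 0 0 0 0; 0 0 0.04 0 0 0 0; 0 0 0.02 0 0 0 0")

```text
time_s: 16.05
eef_pos: [0.4438, -0.1607, 0.2327]
eef_rot: [-0.487, 0.487, 0.513, -0.513]
wrist_force: [1.3, -1.6, -2.7]
opening: 0.177
```

```bash
python3 - <<'E'
from ov import *
for i in range(3): hookv(); im=ctrl.camera("top")
cv2.imwrite("pics/top12.png",im[:,:,::-1])
E
```

```text
t 16.05 hook vent mm [ -8.9  -1.1 240. ] yawerr 0.0029 Fv [ 1.18 -1.62 -2.73] M [ 0.06 -0.07 -0.01] op 0.177
t 16.1 hook vent mm [ -8.9  -1.  240. ] yawerr 0.003 Fv [ 1.3   1.39 -1.91] M [-0.    0.02 -0.03] op 0.179
t 16.15 hook vent mm [ -8.8  -1.1 240.1] yawerr 0.0029 Fv [-0.2  -0.13 -2.43] M [-0.    0.1   0.01] op 0.173
```

>>> apply_moves(plan="0 0 0.02 0 0 0 0; 0 0 0.02 0 0 0 0; 0 0 0.02 0 0 0 0; 0 0 0.02 0 0 0 0; 0 0 0 0 0 0 0")

```text
time_s: 16.7
eef_pos: [0.4399, -0.1609, 0.2327]
eef_rot: [0.487, -0.487, -0.513, 0.513]
wrist_force: [0.9, -0.3, -2.3]
opening: 0.18
```

```bash
python3 - <<'E'
from ov import *
for i in range(3): hookv(); im=ctrl.camera("top")
E
```

```text
t 16.7 hook vent mm [-12.8  -1.1 240. ] yawerr 0.0029 Fv [ 0.84 -0.29 -2.34] M [-0.03 -0.01  0.04] op 0.18
t 16.75 hook vent mm [-12.8  -1.1 240.1] yawerr 0.003 Fv [ 0.69 -0.06 -1.12] M [-0.01 -0.07 -0.01] op 0.176
t 16.8 hook vent mm [-12.8  -1.1 240.1] yawerr 0.003 Fv [ 1.58 -0.13 -2.1 ] M [ 0.01 -0.01 -0.02] op 0.172
```

>>> apply_moves(plan="0 0 0.02 0 0 0 0; 0 0 0.02 0 0 0 0; 0 0 0.02 0 0 0 0; 0 0 0.02 0 0 0 0; 0 0 0 0 0 0 0")

```text
time_s: 17.35
eef_pos: [0.4359, -0.1611, 0.2328]
eef_rot: [0.487, -0.487, -0.513, 0.513]
wrist_force: [1.8, -0.0, -2.5]
opening: 0.174
```

```bash
python3 - <<'E'
from ov import *
for i in range(3): hookv(); im=ctrl.camera("top")
E
```

```text
t 17.35 hook vent mm [-16.8  -1.1 240.1] yawerr 0.003 Fv [ 1.83 -0.09 -2.46] M [-0.01 -0.04 -0.01] op 0.174
t 17.4 hook vent mm [-16.8  -1.1 240.1] yawerr 0.0029 Fv [ 1.04  1.22 -1.03] M [-0.03  0.07 -0.04] op 0.178
t 17.45 hook vent mm [-16.8  -1.1 240.1] yawerr 0.003 Fv [ 0.98  0.43 -1.9 ] M [-0.03  0.01  0.03] op 0.176
```

>>> apply_moves(plan="0 0 0.02 0 0 0 0; 0 0 0.02 0 0 0 0; 0 0 0.02 0 0 0 0; 0 0 0.02 0 0 0 0; 0 0 0 0 0 0 0")

```text
time_s: 18.0
eef_pos: [0.4319, -0.1613, 0.2327]
eef_rot: [0.487, -0.487, -0.513, 0.513]
wrist_force: [0.2, 0.9, -2.0]
opening: 0.175
```

```bash
python3 - <<'E'
from ov import *
for i in range(3): hookv(); im=ctrl.camera("top")
E
```

```text
t 18.0 hook vent mm [-20.8  -1.1 240. ] yawerr 0.003 Fv [ 0.27  0.89 -2.  ] M [-0.02  0.   -0.05] op 0.175
t 18.05 hook vent mm [-20.8  -1.1 240.1] yawerr 0.003 Fv [ 0.91  0.16 -1.55] M [ 0.02 -0.05 -0.  ] op 0.174
t 18.1 hook vent mm [-20.8  -1.1 240.1] yawerr 0.003 Fv [ 1.31  0.75 -2.18] M [-0.02 -0.01  0.02] op 0.175
```

>>> apply_moves(plan="0 0 0.02 0 0 0 0; 0 0.01 0.02 0 0 0 0; 0 0 0 0 0 0 0; 0 0 0 0 0 0 0; 0 0 0 0 0 0 0")

```text
time_s: 18.65
eef_pos: [0.43, -0.1614, 0.2323]
eef_rot: [0.487, -0.487, -0.513, 0.513]
wrist_force: [1.2, -0.1, -1.5]
opening: 0.176
```

>>> apply_moves(plan="0 0 0.02 0 0 0 0; 0 0.01 0.02 0 0 0 0; 0 0 0 0 0 0 0; 0 0 0 0 0 0 0; 0 0 0 0 0 0 0")

```text
time_s: 19.15
eef_pos: [0.4286, -0.1615, 0.232]
eef_rot: [-0.486, 0.487, 0.513, -0.513]
wrist_force: [4.3, -0.4, -2.0]
opening: 0.171
```

```bash
python3 - <<'E'
from ov import *
for i in range(3): hookv(); im=ctrl.camera("top")
E
```

```text
t 19.15 hook vent mm [-24.2  -1.2 239.3] yawerr 0.003 Fv [ 4.28 -0.61 -1.97] M [ 0.   -0.52 -0.03] op 0.171
t 19.2 hook vent mm [-24.2  -1.2 239.3] yawerr 0.0031 Fv [ 4.9   0.4  -2.38] M [ 0.06 -0.58 -0.02] op 0.177
t 19.25 hook vent mm [-24.1  -1.2 239.3] yawerr 0.003 Fv [ 4.74  0.21 -1.19] M [ 0.07 -0.61 -0.01] op 0.183
```

>>> apply_moves(plan="0 0.01 0.02 0 0 0 0; 0 0 0 0 0 0 0; 0 0 0 0 0 0 0; 0 0 0 0 0 0 0; 0 0 0 0 0 0 0")

```text
time_s: 19.8
eef_pos: [0.4276, -0.1616, 0.2316]
eef_rot: [-0.486, 0.487, 0.513, -0.513]
wrist_force: [5.1, 0.6, -3.0]
opening: 0.177
```

>>> apply_moves(plan="0 0 0.02 0 0 0 0; 0 0 0 0 0 0 0; 0 0 0 0 0 0 0; 0 0 0 0 0 0 0; 0 0 0 0 0 0 0")

```text
time_s: 20.3
eef_pos: [0.4262, -0.1617, 0.2314]
eef_rot: [-0.487, 0.487, 0.513, -0.513]
wrist_force: [3.9, 0.2, -2.6]
opening: 0.17
```

>>> apply_moves(plan="0 0.01 0.02 0 0 0 0; 0 0 0 0 0 0 0; 0 0 0 0 0 0 0; 0 0 0 0 0 0 0; 0 0 0 0 0 0 0")

```text
time_s: 20.8
eef_pos: [0.4249, -0.1617, 0.2307]
eef_rot: [0.487, -0.487, -0.513, 0.513]
wrist_force: [2.6, 0.3, -2.6]
opening: 0.175
```

```bash
python3 - <<'E'
from ov import *
for i in range(3): hookv(); im=ctrl.camera("top")
E
```

```text
t 20.8 hook vent mm [-27.8  -1.1 238. ] yawerr 0.003 Fv [ 2.65  0.18 -2.63] M [ 0.06 -0.21 -0.04] op 0.175
t 20.85 hook vent mm [-27.8  -1.1 238. ] yawerr 0.003 Fv [ 2.99  0.62 -1.79] M [ 0.01 -0.24 -0.02] op 0.178
t 20.9 hook vent mm [-27.8  -1.1 238. ] yawerr 0.003 Fv [ 3.79  0.75 -1.3 ] M [ 0.05 -0.19 -0.02] op 0.172
```

>>> apply_moves(plan="0 0.01 0.02 0 0 0 0; 0 0 0 0 0 0 0; 0 0 0 0 0 0 0; 0 0 0 0 0 0 0; 0 0 0 0 0 0 0")

```text
time_s: 21.45
eef_pos: [0.424, -0.1617, 0.2303]
eef_rot: [0.487, -0.487, -0.513, 0.513]
wrist_force: [3.4, 0.3, -2.7]
opening: 0.176
```

>>> apply_moves(plan="0 0 0.02 0 0 0 0; 0 0 0 0 0 0 0; 0 0 0 0 0 0 0; 0 0 0 0 0 0 0; 0 0 0 0 0 0 0")

```text
time_s: 21.95
eef_pos: [0.4229, -0.1618, 0.2302]
eef_rot: [0.487, -0.487, -0.513, 0.513]
wrist_force: [2.8, 1.0, -2.5]
opening: 0.179
```

```bash
python3 - <<'E'
from ov import *
for i in range(2): hookv(); im=ctrl.camera("top")
E
```

```text
t 21.95 hook vent mm [-29.8  -1.1 237.5] yawerr 0.003 Fv [ 2.86  0.83 -2.51] M [-0.01 -0.22 -0.04] op 0.179
t 22.0 hook vent mm [-29.8  -1.2 237.5] yawerr 0.003 Fv [ 2.04 -0.33 -3.05] M [-0.01 -0.16 -0.06] op 0.174
```

>>> apply_moves(plan="0 0 0.02 0 0 0 0; 0 0 0 0 0 0 0; 0 0 0 0 0 0 0; 0 0 0 0 0 0 0; 0 0 0 0 0 0 0")

```text
time_s: 22.55
eef_pos: [0.422, -0.1618, 0.2303]
eef_rot: [0.487, -0.487, -0.513, 0.513]
wrist_force: [2.3, 0.4, -2.7]
opening: 0.175
```

>>> apply_moves(plan="0 0.01 0.02 0 0 0 0; 0 0 0 0 0 0 0; 0 0 0 0 0 0 0; 0 0 0 0 0 0 0; 0 0 0 0 0 0 0")

```text
time_s: 23.05
eef_pos: [0.421, -0.1619, 0.2298]
eef_rot: [0.487, -0.487, -0.513, 0.513]
wrist_force: [2.5, -0.2, -2.6]
opening: 0.175
```

```bash
python3 - <<'E'
from ov import *
for i in range(2): hookv(); im=ctrl.camera("top")
E
```

```text
t 23.05 hook vent mm [-31.7  -1.2 237.1] yawerr 0.003 Fv [ 2.48 -0.31 -2.58] M [ 0.01 -0.03  0.01] op 0.175
t 23.1 hook vent mm [-31.7  -1.2 237.1] yawerr 0.003 Fv [ 1.62 -0.36 -2.09] M [-0.02 -0.11 -0.03] op 0.176
```

>>> apply_moves(plan="0 0.01 0.02 0 0 0 0; 0 0 0 0 0 0 0; 0 0 0 0 0 0 0; 0 0 0 0 0 0 0; 0 0 0 0 0 0 0")

```text
time_s: 23.65
eef_pos: [0.42, -0.1619, 0.2293]
eef_rot: [0.487, -0.487, -0.513, 0.513]
wrist_force: [1.1, 0.4, -1.3]
opening: 0.178
```

>>> apply_moves(plan="0 0.01 0.02 0 0 0 0; 0 0 0 0 0 0 0; 0 0 0 0 0 0 0; 0 0 0 0 0 0 0; 0 0 0 0 0 0 0")

```text
time_s: 24.15
eef_pos: [0.4194, -0.162, 0.2289]
eef_rot: [-0.487, 0.487, 0.513, -0.513]
wrist_force: [4.6, 1.1, -1.6]
opening: 0.179
```

```bash
python3 - <<'E'
from ov import *
for i in range(2): hookv(); im=ctrl.camera("top")
E
```

```text
t 24.15 hook vent mm [-33.4  -1.2 236.2] yawerr 0.0031 Fv [ 4.66  0.86 -1.59] M [ 0.04 -0.55  0.05] op 0.179
t 24.2 hook vent mm [-33.4  -1.2 236.2] yawerr 0.003 Fv [ 5.47  1.33 -2.44] M [ 0.08 -0.6  -0.01] op 0.176
```

>>> apply_moves(plan="0 0 0.01 0 0 0 0; 0 0 0 0 0 0 0; 0 0 0 0 0 0 0; 0 0 0 0 0 0 0; 0 0 0 0 0 0 0")

```text
time_s: 24.75
eef_pos: [0.4192, -0.162, 0.229]
eef_rot: [-0.486, 0.487, 0.513, -0.512]
wrist_force: [6.8, 1.1, -2.1]
opening: 0.172
```

```bash
python3 - <<'E'
from ov import *
for i in range(3): hookv(); im=ctrl.camera("top")
E
```

```text
t 24.75 hook vent mm [-33.5  -1.2 236.3] yawerr 0.003 Fv [ 6.89  0.74 -2.11] M [ 0.09 -0.84 -0.02] op 0.172
t 24.8 hook vent mm [-33.5  -1.2 236.4] yawerr 0.003 Fv [ 6.84  0.89 -1.8 ] M [ 0.11 -0.8  -0.05] op 0.174
t 24.85 hook vent mm [-33.5  -1.2 236.4] yawerr 0.003 Fv [ 6.84  1.36 -3.05] M [ 0.12 -0.85  0.01] op 0.175
```

>>> apply_moves(plan="0 0 0.01 0 0 0 0; 0 0 0.01 0 0 0 0; 0 0 0 0 0 0 0; 0 0 0 0 0 0 0; 0 0 0 0 0 0 0")

```text
time_s: 25.4
eef_pos: [0.4191, -0.1621, 0.2293]
eef_rot: [-0.486, 0.488, 0.514, -0.512]
wrist_force: [11.9, 1.9, -3.1]
opening: 0.178
```

```bash
python3 - <<'E'
from ov import *
for i in range(2): hookv(); im=ctrl.camera("top")
E
```

```text
t 25.4 hook vent mm [-33.7  -1.2 236.6] yawerr 0.0031 Fv [11.99  1.3  -3.14] M [ 0.19 -1.25 -0.02] op 0.178
t 25.45 hook vent mm [-33.7  -1.3 236.6] yawerr 0.0031 Fv [11.17  0.45 -3.37] M [ 0.16 -1.3  -0.04] op 0.173
```

Another 0.65 mm gives ≈14.5 N, then hold over 0.5 s.

>>> apply_moves(plan="0 0 0.007 0 0 0 0; 0 0 0.006 0 0 0 0; 0 0 0 0 0 0 0; 0 0 0 0 0 0 0; 0 0 0 0 0 0 0")

```text
time_s: 26.0
eef_pos: [0.419, -0.1621, 0.2295]
eef_rot: [-0.485, 0.488, 0.514, -0.512]
wrist_force: [13.2, 2.1, -4.2]
opening: 0.176
```

```bash
python3 - <<'E'
from ov import *
for i in range(3): hookv(); im=ctrl.camera("top")
E
```

```text
t 26.0 hook vent mm [-33.8  -1.3 236.8] yawerr 0.0031 Fv [13.31  1.46 -4.17] M [ 0.26 -1.61 -0.03] op 0.176
t 26.05 hook vent mm [-33.8  -1.3 236.8] yawerr 0.0031 Fv [13.27  0.68 -3.76] M [ 0.24 -1.61 -0.01] op 0.176
t 26.1 hook vent mm [-33.8  -1.3 236.8] yawerr 0.003 Fv [12.14  1.22 -3.73] M [ 0.28 -1.54  0.07] op 0.175
```

>>> apply_moves(plan="0 0 0 0 0 0 0; 0 0 0 0 0 0 0; 0 0 0 0 0 0 0; 0 0 0 0 0 0 0; 0 0 0 0 0 0 0")

```text
time_s: 26.65
eef_pos: [0.419, -0.1621, 0.2295]
eef_rot: [-0.485, 0.488, 0.514, -0.512]
wrist_force: [14.6, 1.9, -3.6]
opening: 0.178
```

```bash
python3 - <<'E'
from ov import *
for i in range(2): hookv(); im=ctrl.camera("top")
cv2.imwrite("pics/top13.png",im[:,:,::-1])
E
```

```text
t 26.65 hook vent mm [-33.8  -1.3 236.8] yawerr 0.0031 Fv [14.71  1.21 -3.63] M [ 0.24 -1.62 -0.02] op 0.178
t 26.7 hook vent mm [-33.8  -1.3 236.8] yawerr 0.0031 Fv [12.83  0.94 -2.93] M [ 0.24 -1.6   0.05] op 0.176
```

>>> apply_moves(plan="0 0 0.006 0 0 0 0; 0 0 0 0 0 0 0; 0 0 0 0 0 0 0; 0 0 0 0 0 0 0; 0 0 0 0 0 0 0")

```text
time_s: 27.25
eef_pos: [0.4189, -0.1621, 0.2296]
eef_rot: [-0.485, 0.488, 0.514, -0.512]
wrist_force: [14.3, 2.1, -4.4]
opening: 0.176
```

>>> apply_moves(plan="0 0 0 0 0 0 0; 0 0 0 0 0 0 0; 0 0 0 0 0 0 0; 0 0 0 0 0 0 0; 0 0 0 0 0 0 0")

```text
time_s: 27.75
eef_pos: [0.4189, -0.1621, 0.2296]
eef_rot: [-0.485, 0.488, 0.514, -0.512]
wrist_force: [14.1, 2.2, -4.1]
opening: 0.176
```

```bash
python3 - <<'E'
from ov import *
for i in range(3): hookv(); im=ctrl.camera("top")
cv2.imwrite("pics/top13.png",im[:,:,::-1])
E
```

```text
t 27.75 hook vent mm [-33.8  -1.3 236.9] yawerr 0.0031 Fv [14.16  1.47 -4.07] M [ 0.21 -1.72 -0.01] op 0.176
t 27.8 hook vent mm [-33.8  -1.3 236.9] yawerr 0.0031 Fv [15.    2.11 -3.47] M [ 0.21 -1.74 -0.04] op 0.171
t 27.85 hook vent mm [-33.8  -1.3 236.9] yawerr 0.0031 Fv [14.21  2.31 -3.66] M [ 0.28 -1.76  0.  ] op 0.175
```

>>> apply_moves(plan="0 0 -0.02 0 0 0 0; 0 0 -0.02 0 0 0 0; 0 0 -0.02 0 0 0 0; 0 0 -0.02 0 0 0 0; 0 0 0 0 0 0 0")

```text
time_s: 28.4
eef_pos: [0.4201, -0.1619, 0.2286]
eef_rot: [0.487, -0.486, -0.513, 0.513]
wrist_force: [-0.0, 0.8, -2.6]
opening: 0.173
```

```bash
python3 - <<'E'
from ov import *
for i in range(2): hookv(); im=ctrl.camera("top")
E
```

```text
t 28.4 hook vent mm [-32.6  -1.1 235.9] yawerr 0.003 Fv [ 0.04  0.81 -2.62] M [-0.01  0.11  0.  ] op 0.173
t 28.45 hook vent mm [-32.6  -1.2 235.9] yawerr 0.003 Fv [-0.63  0.96 -1.27] M [-0.04 -0.01  0.03] op 0.173
```

>>> apply_moves(plan="0 0 -0.03 0 0 0 0; 0 0.01 -0.03 0 0 0 0; 0 0 -0.03 0 0 0 0; 0 0 -0.03 0 0 0 0; 0 0 0 0 0 0 0")

```text
time_s: 29.0
eef_pos: [0.4268, -0.1616, 0.2283]
eef_rot: [-0.487, 0.487, 0.513, -0.513]
wrist_force: [-0.1, -0.7, -1.2]
opening: 0.176
```

```bash
python3 - <<'E'
from ov import *
for i in range(2): hookv(); im=ctrl.camera("top")
cv2.imwrite("pics/top14.png",im[:,:,::-1])
A=[cv2.resize(cv2.imread(f"pics/top{k}.png")[135:180,290:350],None,fx=6.5,fy=6.5,interpolation=cv2.INTER_NEAREST) for k in("13","14")]
cv2.imwrite("pics/cmp9.png",np.hstack(A))
E
```

```text
t 29.0 hook vent mm [-25.9  -1.1 235.6] yawerr 0.0031 Fv [-0.18 -0.72 -1.2 ] M [0.   0.05 0.01] op 0.176
t 29.05 hook vent mm [-26.   -1.1 235.6] yawerr 0.0032 Fv [-0.01 -0.05 -1.07] M [ 0.06  0.05 -0.02] op 0.173
```

View pics/cmp9.png

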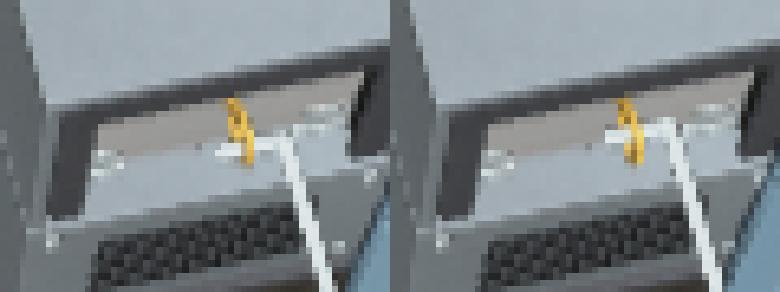

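>>> apply_moves(plan="-0.1 0 0 0 0 0 0; -0.12 0 0 0 0 0 0; -0.14 0 0 0 0 0 0; -0.14 0 0 0 0 0 0; -0.1 0 0 0 0 0 0")

```text
time_s: 29.6
eef_pos: [0.4282, -0.1925, 0.2283]
eef_rot: [0.487, -0.487, -0.513, 0.513]
wrist_force: [-0.3, -0.3, -2.6]
opening: 0.177
```

```bash
python3 - <<'E'
from ov import *
for i in range(2): hookv(); im=ctrl.camera("top")
cv2.imwrite("pics/top15.png",im[:,:,::-1])
A=[cv2.resize(cv2.imread(f"pics/top{k}.png")[135:180,290:350],None,fx=6.5,fy=6.5,interpolation=cv2.INTER_NEAREST) for k in("14","15")]
cv2.imwrite("pics/cmp9.png",np.hstack(A))
E
```

```text
t 29.6 hook vent mm [-26.  -32.2 235.6] yawerr 0.0024 Fv [-0.3  -0.25 -2.57] M [0.01 0.06 0.04] op 0.177
t 29.65 hook vent mm [-26.  -32.8 235.6] yawerr 0.0021 Fv [-0.13 -1.   -0.53] M [-0.04 -0.02 -0.03] op 0.173
```

View pics/cmp9.png

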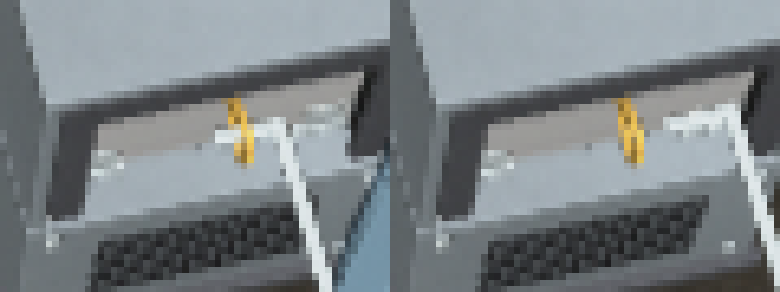

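>>> apply_moves(plan="0 0 0.2 0 0 0 0; 0 0 0.25 0 0 0 0; 0 0 0.25 0 0 0 0; 0 0 0.25 0 0 0 0; 0 0 0.2 0 0 0 0")

```text
time_s: 30.2
eef_pos: [0.3694, -0.1944, 0.2283]
eef_rot: [0.487, -0.487, -0.513, 0.513]
wrist_force: [-0.2, -0.1, -1.3]
opening: 0.174
```

```bash
python3 - <<'E'
from pov import *
for c in("side","top"): cv2.imwrite(f"pics/{c}16.png",ctrl.camera(c)[:,:,::-1])
rep();hookv();o,p,R=state(); yaw=np.arctan2(R[1,0],R[0,0])-np.pi/2
P=np.r_[p+np.array([np.cos(yaw),np.sin(yaw),0])*.0393+[0,0,.0073],yaw]
pole_ov("pics/top16.png","top",P,(265,130),(120,130),4.5,"pics/pt2.png")
plan([.4483,-.0025,.226],.2322,15)
E
```

```text
t 30.3 p [ 0.3696 -0.1946  0.2284] xyaw 1.6216 y [ 1.e-04 -3.e-04 -1.e+00] F [-0.67  0.01 -1.45] M [0.01 0.04 0.03] op 0.177 q [-0.77  -0.178  1.995 -0.     1.324 -2.392]
t 30.3 hook vent mm [-84.7 -31.5 235.7] yawerr 0.0018 Fv [-0.66  0.05 -1.45] M [0.01 0.04 0.03] op 0.177
rot total shares [ 3.0000e-03  1.1578e+01 -2.0000e-03] per row [ 0.     0.772 -0.   ]
rows (shift in rotating frame):
[ 0.25   0.003 -0.118] [ 0.26   0.003 -0.094] [ 0.268  0.003 -0.07 ] [ 0.273  0.003 -0.045] [ 0.276  0.003 -0.019] [0.277 0.003 0.006] [0.275 0.003 0.032] [0.271 0.003 0.057] [0.264 0.003 0.082] [0.256 0.003 0.106] [0.245 0.003 0.129] [0.232 0.003 0.151] [0.217 0.003 0.172] [0.2   0.003 0.192] [0.181 0.003 0.209]
```

View pics/pt2.png

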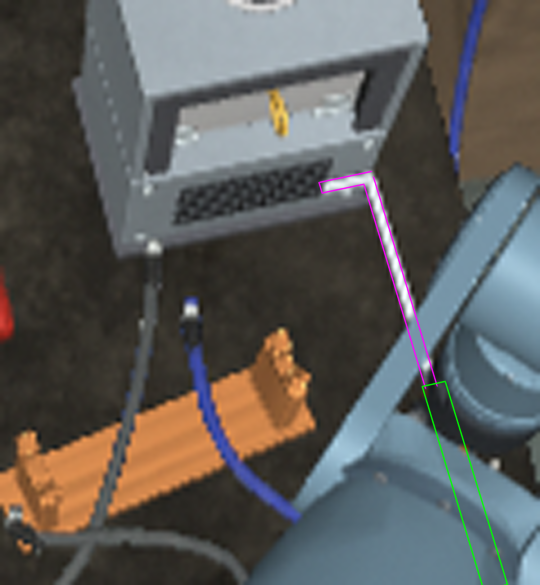

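>>> apply_moves(plan="0.25 0 -0.12 0 0.77 0 0; 0.26 0 -0.09 0 0.77 0 0; 0.27 0 -0.07 0 0.77 0 0; 0.27 0 -0.04 0 0.77 0 0; 0.28 0 -0.02 0 0.77 0 0")

```text
time_s: 30.8
eef_pos: [0.3971, -0.1299, 0.2285]
eef_rot: [-0.592, 0.592, 0.387, -0.386]
wrist_force: [1.3, -1.1, -1.1]
opening: 0.175
```

>>> apply_moves(plan="0.28 0 0 0 0.77 0 0; 0.28 0 0.03 0 0.77 0 0; 0.27 0 0.06 0 0.77 0 0; 0.26 0 0.08 0 0.77 0 0; 0.26 0 0.11 0 0.77 0 0")

```text
time_s: 31.3
eef_pos: [0.4236, -0.0654, 0.2285]
eef_rot: [-0.665, 0.665, 0.241, -0.241]
wrist_force: [0.3, 0.5, -1.5]
opening: 0.176
```

>>> apply_moves(plan="0.24 0 0.13 0 0.77 0 0; 0.23 0 0.15 0 0.77 0 0; 0.22 0 0.17 0 0.78 0 0; 0.2 0 0.19 0 0.78 0 0; 0.18 0 0.21 0 0.78 0 0")

```text
time_s: 31.8
eef_pos: [0.4496, -0.0015, 0.2284]
eef_rot: [0.702, -0.702, -0.081, 0.081]
wrist_force: [0.1, -0.7, -2.4]
opening: 0.174
```

```bash
python3 - <<'E'
from h import *
ctrl.camera("top");ctrl.camera("top"); rep(); plan([.4483,-.0025,.1007],.2322,1)
E
```

```text
t 31.9 p [ 0.4496 -0.001   0.2284] xyaw 0.2337 y [ 6.e-04  6.e-04 -1.e+00] F [-0.86  0.51 -0.49] M [ 0.03  0.   -0.03] op 0.176 q [-2.680e-01 -9.600e-02  1.924e+00  1.000e-03  1.314e+00 -5.020e-01]
rot total shares [-0.003  0.013  0.006] per row [-0.003  0.013  0.006]
rows (shift in rotating frame):
[-0.035  2.554 -0.024]
```

>>> apply_moves(plan="-0.03 0.3 -0.02 0 0.01 0 0; 0 0.4 0 0 0 0 0; 0 0.4 0 0 0 0 0; 0 0.3 0 0 0 0 0; 0 0.1 0 0 0 0 0")

```text
time_s: 32.4
eef_pos: [0.4468, -0.0036, 0.1517]
eef_rot: [0.703, -0.702, -0.081, 0.083]
wrist_force: [0.6, 0.6, -2.1]
opening: 0.17
```

```bash
python3 - <<'E'
from pov import *
for c in("side","top"): cv2.imwrite(f"pics/{c}17.png",ctrl.camera(c)[:,:,::-1])
rep(); plan([.4483,-.0025,.1007],.2322,1)
o,p,R=state(); yaw=np.arctan2(R[1,0],R[0,0])-np.pi/2
P=np.r_[p+np.array([np.cos(yaw),np.sin(yaw),0])*.0393+[0,0,.0073],yaw]
pole_ov("pics/side17.png","side",P,(210,180),(130,110),6,"pics/ps2.png")
E
```

```text
t 32.5 p [ 0.4475 -0.0037  0.1528] xyaw 0.2329 y [-1.4e-03  3.0e-04 -1.0e+00] F [-0.31  0.25 -0.92] M [ 0.03  0.01 -0.  ] op 0.175 q [-0.275 -0.002  2.    -0.     1.145 -0.507]
rot total shares [-0.005  0.006 -0.01 ] per row [-0.005  0.006 -0.01 ]
rows (shift in rotating frame):
[0.023 1.043 0.018]
```

View pics/ps2.png

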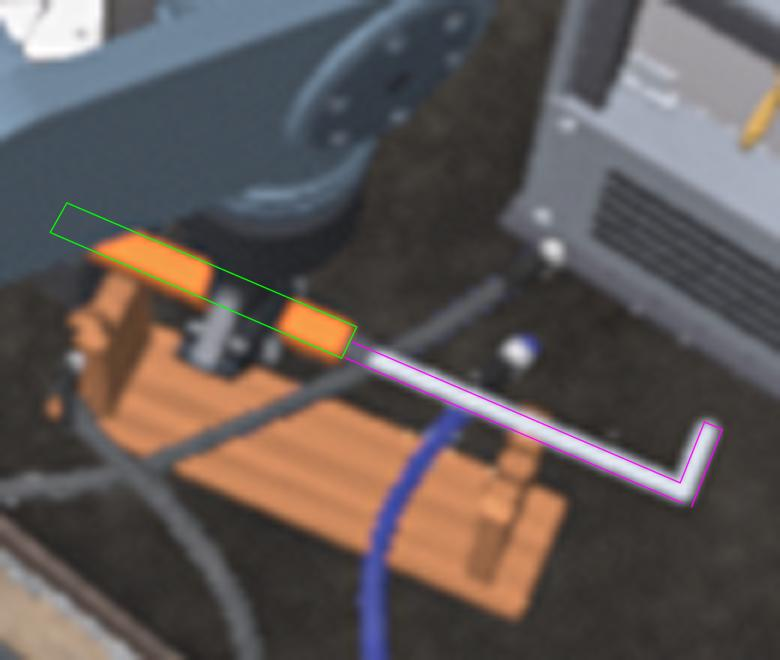

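>>> apply_moves(plan="0.01 0.15 0.01 0 0 0 0; 0 0.2 0 0 0 0 0; 0 0.2 0 0 0 0 0; 0 0.15 0 0 0 0 0; 0 0.08 0 0 0 0 0")

```text
time_s: 33.0
eef_pos: [0.4477, -0.0027, 0.1132]
eef_rot: [0.703, -0.702, -0.081, 0.082]
wrist_force: [0.2, 0.7, -1.3]
opening: 0.173
```

```bash
python3 - <<'E'
from h import *
for i in range(3): ctrl.camera("top"); rep()
plan([.4483,-.0025,.1007],.2322,1)
E
```

```text
t 33.05 p [ 0.4475 -0.0026  0.1129] xyaw 0.2321 y [-2.e-03  5.e-04 -1.e+00] F [-0.77  0.17 -1.39] M [-0.03  0.05 -0.01] op 0.176 q [-0.272  0.065  2.026  0.     1.053 -0.504]
t 33.1 p [ 0.4477 -0.0027  0.1135] xyaw 0.2321 y [-1.5e-03  4.0e-04 -1.0e+00] F [-0.69 -0.23 -1.21] M [ 0.08 -0.01  0.01] op 0.177 q [-0.272  0.064  2.026 -0.     1.054 -0.504]
t 33.15 p [ 0.4481 -0.0028  0.114 ] xyaw 0.2321 y [-7.e-04  2.e-04 -1.e+00] F [ 0.63 -0.12 -1.33] M [ 0.07  0.01 -0.01] op 0.18 q [-0.272  0.063  2.025 -0.     1.054 -0.504]
rot total shares [-0.003 -0.001 -0.006] per row [-0.003 -0.001 -0.006]
rows (shift in rotating frame):
[0.006 0.265 0.005]
```

Excellent alignment. Lower 13 mm slowly.

>>> apply_moves(plan="0 0.06 0 0 0 0 0; 0 0.08 0 0 0 0 0; 0 0.08 0 0 0 0 0; 0 0.04 0 0 0 0 0; 0 0 0 0 0 0 0")

```text
time_s: 33.65
eef_pos: [0.4482, -0.0028, 0.1011]
eef_rot: [0.702, -0.702, -0.082, 0.082]
wrist_force: [-1.4, 0.6, -0.5]
opening: 0.179
```

```bash
python3 - <<'E'
from h import *
for i in range(2): ctrl.camera("top"); rep()
E
```

```text
t 33.7 p [ 0.4482 -0.0028  0.1012] xyaw 0.232 y [-2.e-04  1.e-04 -1.e+00] F [-1.6   1.4  -0.54] M [-0.08  0.08  0.02] op 0.175 q [-0.272  0.086  2.032  0.     1.023 -0.504]
t 33.75 p [ 0.4483 -0.0028  0.1013] xyaw 0.2321 y [-1.e-04  1.e-04 -1.e+00] F [-1.54  0.75 -0.47] M [-0.07  0.11 -0.04] op 0.177 q [-0.272  0.086  2.032  0.     1.024 -0.504]
```

>>> apply_moves(plan="0 0.012 0 0 0 0 0; 0 0 0 0 0 0 0; 0 0 0 0 0 0 0.25; 0 0 0 0 0 0 0.5; 0 0 0 0 0 0 1")

```text
time_s: 34.25
eef_pos: [0.4485, -0.0029, 0.1008]
eef_rot: [-0.702, 0.702, 0.082, -0.082]
wrist_force: [0.3, -0.2, 0.7]
opening: 0.58
```

>>> apply_moves(plan="0 0 0 0 0 0 1; 0 0 0 0 0 0 1; 0 0 0 0 0 0 1; 0 0 0 0 0 0 1; 0 0 0 0 0 0 1")

```text
time_s: 34.75
eef_pos: [0.4483, -0.0028, 0.1007]
eef_rot: [-0.702, 0.702, 0.082, -0.082]
wrist_force: [-0.3, 0.1, -0.1]
opening: 0.999
```

```bash
python3 - <<'E'
from pov import *
rep()
cv2.imwrite("pics/side18.png",ctrl.camera("side")[:,:,::-1])
pole_ov("pics/side18.png","side",[.4563,-.041,.108,-1.339],(210,180),(130,110),6,"pics/ps2.png")
E
```

```text
t 34.75 p [ 0.4483 -0.0028  0.1007] xyaw 0.232 y [-0. -0. -1.] F [-0.27  0.12 -0.08] M [-0.01  0.03  0.04] op 0.999 q [-0.272  0.087  2.032 -0.     1.022 -0.504]
```

View pics/ps2.png

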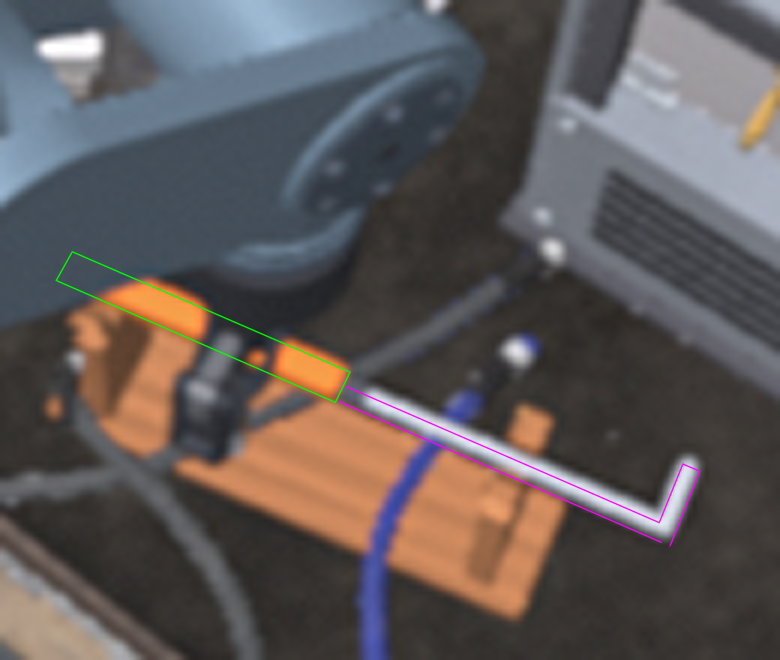

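Released and lying as before. Lift straight up, then move clear toward the start.

>>> apply_moves(plan="0 -0.2 0 0 0 0 1; 0 -0.4 0 0 0 0 1; 0 -0.5 0 0 0 0 1; 0 -0.6 0 0 0 0 1; 0 -0.6 0 0 0 0 1")

```text
time_s: 35.3
eef_pos: [0.4481, -0.0028, 0.2175]
eef_rot: [-0.702, 0.702, 0.082, -0.082]
wrist_force: [1.3, 0.3, -0.3]
opening: 1.001
```

>>> apply_moves(plan="0 -0.5 0.5 0 0 0 1; 0 0 0.8 0 0 0 1; 0 0 0.8 0 0 0 1; 0 0 0.8 0 0 0 1; 0 0 0.6 0 0 0 1")

```text
time_s: 35.8
eef_pos: [0.4073, 0.1694, 0.2417]
eef_rot: [0.702, -0.702, -0.083, 0.082]
wrist_force: [-0.2, 0.6, -0.1]
opening: 1.001
```

>>> apply_moves(plan="-0.3 0 0.5 0 0 0 1; -0.3 0 0.5 0 0 0 1; -0.3 0 0.4 0 0 0 1; 0 0 0 0 0 0 1; 0 0 0 0 0 0 1")

```text
time_s: 36.3
eef_pos: [0.3482, 0.2254, 0.2414]
eef_rot: [-0.702, 0.702, 0.083, -0.082]
wrist_force: [1.2, 0.1, -0.2]
opening: 0.998
```

```bash
python3 - <<'E'
from pov import *
rep()
for c in("side","top"): cv2.imwrite(f"pics/{c}19.png",ctrl.camera(c)[:,:,::-1])
a=cv2.imread("pics/side19.png"); b=cv2.imread("pics/side0.png")
s=lambda im:cv2.resize(im[110:330,130:420],None,fx=2.6,fy=2.6,interpolation=cv2.INTER_CUBIC)
cv2.imwrite("pics/fin_s.png",s(a))
pole_ov("pics/top19.png","top",[.4563,-.041,.108,-1.339],(215,80),(160,170),3.5,"pics/fin_t.png")
E
```

```text
t 36.3 p [0.3482 0.2254 0.2414] xyaw 0.2335 y [ 0.0014  0.     -1.    ] F [ 1.18  0.11 -0.16] M [ 0.01 -0.06  0.03] op 0.998 q [ 0.287 -0.2    1.986 -0.     1.354  0.053]
```

View pics/fin_s.png

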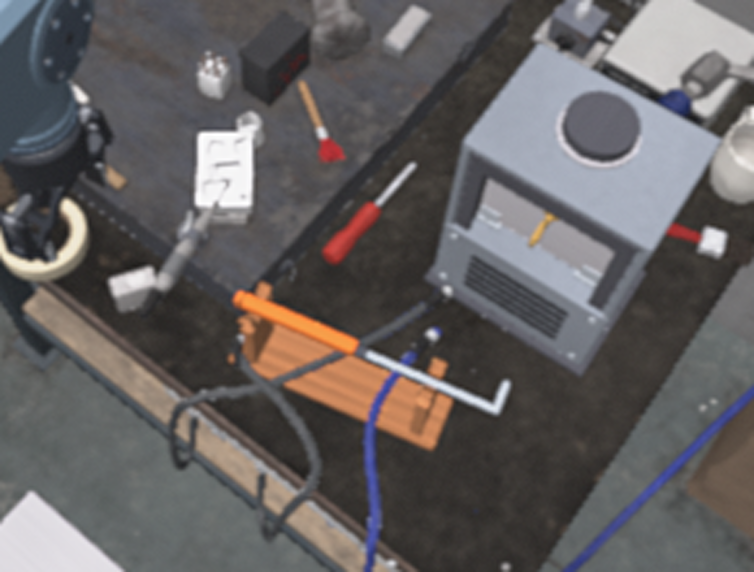

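View pics/fin_t.png

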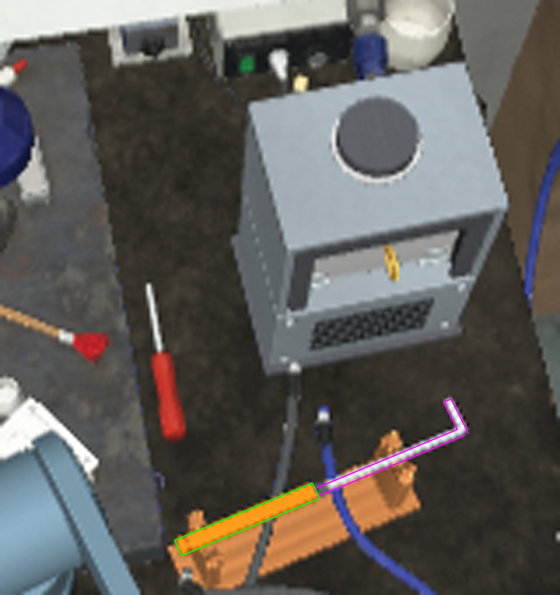

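The flap is shut, with the ring visible at about (540,230) in the side crop and (391,262) in the top crop. The pole lies in its cradle matching the overlay, and the hex driver, tape roll and insert look unmoved. Handing in.

```bash
python3 - <<'E'
from bench import ctrl
print(ctrl.hand_in())
E
```

```text
the job is handed in; nothing more can be done
None
```

The vent flap is shut in its catch and the pole is back in its cradle. I handed the job in just after 36 s of robot time, out of the 72 s allowed.

**What I did:**
- **Finding the ring:** The ring was hidden at the start. I used the pole to push the flap gently back to about 0.875 rad, a known angle, and worked out the ring's position from that.
- **Closing the flap:** I hooked the pin into the ring and pulled. The force peaked at about 5 N, fell as the catch clicked over, then rose at the rubber pads. I held it at about 13–15 N for more than a second, and no reading went above about 15.5 N.
- **Putting the pole back:** I unhooked it sideways without the flap moving, laid it back in the cradle the way it lay, and drew the arm clear.

**Last checks:**
- **Final pictures:** The flap stayed shut, with the ring in the same place after unhooking. The pole matches its original outline to about a pixel (2 mm). The hex driver, tape roll and vice insert look undisturbed.
- **Weak or failed:** The wrist force was too noisy to feel the first touch on the flap, so I relied on changes in the pictures. That means the flap's starting angle was never measured exactly. Early on, the recognition network confused the pole, flap and hex driver in some views, so I placed things by fitting their outlines instead.

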